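# Line up three batteries on the charging station

## Task

Slide the three black batteries along the bench, without lifting or tipping them, into a straight, even row under the beam of the charging station: one squarely in front of the middle of each brass contact, terminal end first and pushed fully home against the stop strip. Do not shift the other things on the bench.

Things in the scene. Friction and masses are not known exactly. Their poses are not given: they have to be found in the camera images.
- pack_a: Sealed battery, black brick 97 x 43 x 52 mm (x, y, z), about 0.57 kg, loose, lying on the bench. Origin: centre of its underside; +x points to the terminal end, z up. Two small brass tabs stand 6 mm above its top, 36 mm from the centre towards the terminal end. It slides on the bench under a few newtons. All three are alike; any may take any place.
- pack_a_end (a point): Middle of the bottom edge of the terminal-end face of pack_a (48.5 mm along its +x).
- pack_b: Another such battery, same size and axes as pack_a.
- pack_b_end (a point): Middle of the bottom edge of the terminal-end face of pack_b (48.5 mm along its +x).
- pack_c: Another such battery, same size and axes as pack_a.
- pack_c_end (a point): Middle of the bottom edge of the terminal-end face of pack_c (48.5 mm along its +x).
- dock: Charging station, bare aluminium, fixed to the bench. Origin on the bench, under the middle of the front face of its stop strip; +x points into the strip (away from the robot), y along the strip, z up. Strip: x 0 to 24 mm, y -220 to 220 mm, 40 mm high, with three brass contacts 30 mm wide. The space before it, under the beam, is open to the front and sides.
- dock_beam (a point): Middle of the underside of the station's beam, axes as the dock's. Beam: dock x -90 to -50 mm, y -207 to 207, z 120 to 150. It leaves an upright gripper no room over or close behind a seated battery. Side arms (y +-195, 24 mm wide, same height, x -90 to 52) join it to two posts behind the strip (24 mm square, x 28 to 52, y +-195, 150 mm tall).
- place_left (a point): Point on the bench at the foot of the strip's front face, in the middle of one brass contact (dock y = 80 mm). Axes as the dock's.
- place_mid (a point): Point on the bench at the foot of the strip's front face, in the middle of one brass contact (dock y = 0 mm). Axes as the dock's.
- place_right (a point): Point on the bench at the foot of the strip's front face, in the middle of one brass contact (dock y = -80 mm). Axes as the dock's.
- heatsink: Loose finned aluminium heat sink 80 x 60 x 34 mm; origin centre of underside. Bystander.
- gearmotor: Loose gear motor on a foot plate: box and round motor, together within 94 x 50 x 45 mm; origin within 2 mm of the centre of the underside. Bystander.
- spool: Loose grey wire spool standing on end, diameter 64 mm, 50 mm high; origin centre of underside. Bystander.
- control_box: Loose aluminium control box 110 x 65 x 36 mm with a 14 mm high knob on top; origin centre of underside. Bystander.
- board: Loose circuit board 100 x 70 mm, 19 mm high with its parts; origin centre of underside. Bystander.
- screwdriver: Loose screwdriver 190 mm long lying along its x (handle to -x), handle 26 mm thick; origin on the bench under its mid-length. Bystander.
- mug: Loose white mug, radius 40 mm, 90 mm high, handle to its +y (reaching about 75 mm from its axis); origin centre of underside. Bystander.
Mind the look-alikes: they are no part of the job. What is shaped like the pack_b but green is not meant. What is shaped like the pack_c but orange is not meant.

How it is judged:
At the end, for the whole second after the job is handed in: At each of the three contacts lies a battery with its terminal end within 4 mm of the strip's face, centred within 7 mm of the contact's middle and square to the strip within 0.06 rad; all flat on the bench and at rest (((x of pack_a_end in the frame of place_left between -0.004 and 0.004 m and y of pack_a_end in the frame of place_left between -0.007 and 0.007 m and angle between the x axis of pack_a and the x axis of dock, either way round below 0.06 rad) or (x of pack_b_end in the frame of place_left between -0.004 and 0.004 m and y of pack_b_end in the frame of place_left between -0.007 and 0.007 m and angle between the x axis of pack_b and the x axis of dock, either way round below 0.06 rad) or (x of pack_c_end in the frame of place_left between -0.004 and 0.004 m and y of pack_c_end in the frame of place_left between -0.007 and 0.007 m and angle between the x axis of pack_c and the x axis of dock, either way round below 0.06 rad)) and ((x of pack_a_end in the frame of place_mid between -0.004 and 0.004 m and y of pack_a_end in the frame of place_mid between -0.007 and 0.007 m and angle between the x axis of pack_a and the x axis of dock, either way round below 0.06 rad) or (x of pack_b_end in the frame of place_mid between -0.004 and 0.004 m and y of pack_b_end in the frame of place_mid between -0.007 and 0.007 m and angle between the x axis of pack_b and the x axis of dock, either way round below 0.06 rad) or (x of pack_c_end in the frame of place_mid between -0.004 and 0.004 m and y of pack_c_end in the frame of place_mid between -0.007 and 0.007 m and angle between the x axis of pack_c and the x axis of dock, either way round below 0.06 rad)) and ((x of pack_a_end in the frame of place_right between -0.004 and 0.004 m and y of pack_a_end in the frame of place_right between -0.007 and 0.007 m and angle between the x axis of pack_a and the x axis of dock, either way round below 0.06 rad) or (x of pack_b_end in the frame of place_right between -0.004 and 0.004 m and y of pack_b_end in the frame of place_right between -0.007 and 0.007 m and angle between the x axis of pack_b and the x axis of dock, either way round below 0.06 rad) or (x of pack_c_end in the frame of place_right between -0.004 and 0.004 m and y of pack_c_end in the frame of place_right between -0.007 and 0.007 m and angle between the x axis of pack_c and the x axis of dock, either way round below 0.06 rad)) and linear speed of each of pack_a, pack_b, pack_c below 0.01 m/s and angle between each of pack_a, pack_b, pack_c's own z axis and vertical below 0.05 rad and height (world z) of each of pack_a, pack_b, pack_c below 0.005 m); the robot touches nothing.
It fails at once if a battery was lifted more than 15 mm off the bench (height (world z) of any of pack_a, pack_b, pack_c above 0.015 m).
It fails at once if a battery was tipped by more than 0.35 rad (angle between any of pack_a, pack_b, pack_c's own z axis and vertical above 0.35 rad).
It fails at once if another thing on the bench was shifted by more than 20 mm (distance of any of heatsink, gearmotor, spool, control_box, board, screwdriver, mug from where it was at the start of the episode above 0.02 m).
It also fails if it takes over 72 s, if anything falls off the work surface, if the arm or the gripper's body presses on something with over 40 N, if the wrist force passes 120 N, or if a joint passes its speed limit or range.

## Robot

A 7-joint arm with a two-finger parallel gripper is mounted at the origin on the work surface. World frame = base frame: x ahead of the robot, y to its left, z up, the work surface at z = 0. Lengths are in m, angles in rad, forces in N, time in s.
With the tool pointing down it reaches from about 0.425 to 1.025 m from the base axis. Payload 3.6 kg.
Tool frame: the origin (TCP) lies midway between the tips of the shut fingers; the grasp point (between the pads) lies 19 mm behind it; z points along the fingers, y is the line along which they close (so a half turn about z gives the same grasp; the last joint's range is limited). The gripper opens to 85 mm and grips with 20 to 120 N. Pads are 22 mm wide; open, the fingers measure 114 mm over their backs; the gripper's body (76 mm by 85 mm) begins 54 mm behind the grasp point. The pads swing forward as they close: fully open they stand 13 mm farther back than shut.
Start: joints at [1.212, 0.591, 0.048, 1.609, -0.033, 0.943, -0.034], TCP at [0.19, -0.7, 0.202] pointing down, gripper open.
Joint ranges: [-2.69, 2.69], [-0.47, 2.24], [-1.27, 1.36], [0.19, 2.51], [-1.53, 4.68], [0.08, 2.07], [-3.09, 3.09]. Speed limits (rad/s): [2.57, 2.57, 3.14, 3.14, 3.14, 3.14, 3.14].

## Interface

Orientations are given as a unit quaternion [x, y, z, w].
In Python, from cell import r gives the robot as it stands.
- The arm moves only by the tool jog_arm, never from a script. Its argument "steps" is text: rows parted by semicolons, each of 7 numbers parted by spaces: the shift along the world's x, y, z each as a share of 0.2 m, from -1 to 1, then the turn, a rotation vector about the world's x, y, z each as a share of 60 degrees, from -1 to 1, then the opening, from 0 (shut) to 1 (fully open). A call has exactly 5 rows; each row is the pose to reach, as a shift and turn from the pose commanded when the call began; what a row does not reach only later rows make up. A row lasts 1/12 s, in which the tool goes at most 41.7 mm and 7.16 degrees, less where a joint would pass 70% of its speed; a pose out of reach is approached as far as the arm can. A call with a number of a shift or a turn outside -1 to 1 is refused whole. A call with a gripper value outside its range is refused whole. The fingers move at their own pace and stop on an object; "newtons" is the grip in N (left out, the last holds). Time passes only in rows, so rows that repeat a pose let the fingers close, or fill a call up. It gives the time, the measured TCP pose, the force, the opening and the grip force at its end, in the units of the state.
- r.get_state(): the state, without advancing time (a new reading comes with each control period).
- r.capture(name): name is "side" or "top"; returns a dict with "color" (400x640x3 uint8, blue, green, red), "range_z" (400x640 float32, m along the optical axis (not along the pixel's ray), 0 where there is no reading), "intrinsics" (3x3 intrinsics, pixels), "R" (3x3) and "t" (3): a world point X has camera coordinates R X + t. Camera axes: x right, y down, z forward; pixel columns grow to the right and rows downward; lengths in m; the calibration is good to about 2 mm. A picture is of the moment at which its call begins.
- r.hand_in(): hands the job in; it is judged then, once.
The state is a dict: "time": time; "joints": joint angles; "qd": joint speeds; "joint_efforts": joint torques, N m; "ee_pos": TCP position; "eef_rot": TCP orientation; "wrist_force": force on the tool from outside, world axes, zero at the start; "wrist_torque": the same for the moment, N m; "grip_width": opening from 0.0 (shut) to 1.0 (fully open); "grip_force": force on a finger pad.
Only numpy, scipy, OpenCV 4.12 (cv2) and the standard library are available. Lean on these libraries where they do the work, as an engineer would, in place of code of your own. Each camera call takes 0.05 s, during which the arm holds its last target. There are 200 camera calls.

## Working session

There is one attempt and no reset: what is moved stays moved. The work goes in short steps, Python scripts to look and compute and a tool call to move; the robot and the scene stay as the last step left them, time stands still between calls to the robot, and variables do not carry over. Pictures are saved under pics/ and viewed, at most 10 in all, crops included, and the job is handed in when it is done.

Besides the shell and the picture viewer there is one more tool, called after "Call:" as name(argument=value, ...) on one line, values as JSON. jog_arm: Moves the arm, as the interface text tells. Shift numbers are shares of 0.2 m and turn numbers shares of 60 degrees, none past 1 either way. Its arguments: {"type":"object","properties":{"steps":{"type":"string"},"newtons":{"type":"number"}},"required":["steps"]}

```bash
ls; mkdir -p pics
python3 - <<'E'
from cell import r
import cv2,numpy as np
for n in("top","side"):
    c=r.capture(n); cv2.imwrite(f"pics/{n}0.png",c["color"]); print(n,c["intrinsics"].tolist(),c["R"].tolist(),c["t"].tolist())
s=r.get_state(); print(s)
E
```

```text
pics
top [[501.89823405787746, 0.0, 321.35067611635685], [0.0, 501.89823405787746, 205.5070100122464], [0.0, 0.0, 1.0]] [[0.006390593739243584, -0.9999595226265342, -0.0063335156250960275], [-0.9799237821321644, -0.005000165715339292, -0.19930975780080037], [0.19927002163761243, 0.007480070275909252, -0.9799160714189827]] [0.025148511785421563, 0.45723300787395393, 1.5162292646825377]
side [[438.6710338605576, 0.0, 323.33895864161394], [0.0, 438.6710338605576, 199.81822434222659], [0.0, 0.0, 1.0]] [[0.9868931729503375, 0.15958834618746917, -0.023946292931552357], [0.07171350723336543, -0.5666427016096397, -0.820836903162144], [-0.14456499598556102, 0.808361063185058, -0.5706604537393646]] [-0.4258161594360732, 0.044620582514320266, 1.7992967331028973]
{'time': 0.1, 'joints': array([ 1.21247776,  0.59202166,  0.04830276,  1.60968568, -0.03326546,
        0.94270883, -0.03371175]), 'qd': array([-0.00087093,  0.00010188,  0.00017064, -0.00316339, -0.0010193 ,
       -0.00021429, -0.00053938]), 'joint_efforts': array([ 4.61704563e-03, -5.49999690e+01,  1.55304506e+00, -1.98826039e+01,
        9.69174580e-03,  3.83582432e-03, -1.25507131e-05]), 'ee_pos': array([ 0.18954619, -0.69895386,  0.20106253]), 'eef_rot': array([ 9.91240218e-01,  1.32067448e-01, -2.02442424e-04, -9.89298819e-04]), 'wrist_force': array([-0.958104  , -0.77088059, -0.21601756]), 'wrist_torque': array([ 0.03971533, -0.01294546, -0.01793122]), 'grip_force': 0.0, 'grip_width': 1.0014682592815987}
```

View pics/top0.png

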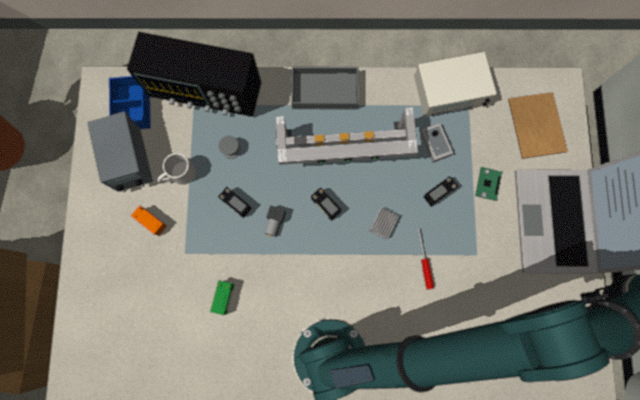

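View pics/side0.png

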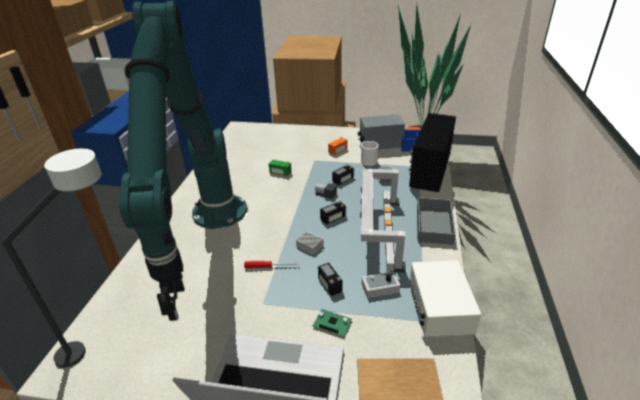

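```bash
cat > h.py <<'E'
from cell import r
import cv2,numpy as np
def grab(n):
    c=r.capture(n); d=c["range_z"]; v,u=np.mgrid[0:400,0:640]
    ray=np.stack([u,v,np.ones_like(u)],-1)@np.linalg.inv(c["intrinsics"]).T
    c["P"]=(ray*d[...,None]-c["t"])@c["R"]; c["ray"]=ray@c["R"]; c["o"]=-c["R"].T@c["t"]
    return c
def onplane(c,uv,z):
    uv=np.atleast_2d(uv); w=np.c_[uv,np.ones(len(uv))]@np.linalg.inv(c["intrinsics"]).T@c["R"]
    return c["o"]+w*((z-c["o"][2])/w[:,2])[:,None]
def proj(c,X):
    q=np.atleast_2d(X)@c["R"].T+c["t"]; q=q@c["intrinsics"].T; return q[:,:2]/q[:,2:]
E
python3 - <<'E'
from h import *
c=grab("top"); P=c["P"]; hsv=cv2.cvtColor(c["color"],cv2.COLOR_BGR2HSV)
for n,(u,v) in dict(L=(235,202),M=(326,204),R=(441,191)).items():
    m=np.zeros((400,640),bool); m[v-26:v+26,u-26:u+26]=1
    m&=(P[...,2]>.035)&(P[...,2]<.075)&(hsv[...,2]<150)
    k,l,st,ce=cv2.connectedComponentsWithStats(m.astype('u1' if 0 else np.uint8)); i=1+st[1:,4].argmax(); q=P[l==i]
    re=cv2.minAreaRect((q[:,:2]*1000).astype(np.float32)); print(n,st[i,4],np.median(q[:,2]),re)
# dock brass & beam
m=cv2.inRange(hsv,(12,110,90),(30,255,255)); k,l,st,ce=cv2.connectedComponentsWithStats(m)
for i in range(1,k):
    if st[i,4]>8 and 100<ce[i][1]<230 and 170<ce[i][0]<480: print(ce[i],st[i],P[l==i].mean(0),onplane(c,ce[i],.04))
m=(P[...,2]>.135)&(P[...,2]<.165)&(P[...,0]>.45)&(P[...,0]<.9)&(abs(P[...,1])<.35)
k,l,st,ce=cv2.connectedComponentsWithStats(m.astype(np.uint8)); i=1+st[1:,4].argmax(); q=P[l==i]
print(st[i],np.median(q[:,2]),cv2.minAreaRect((q[:,:2]*1000).astype(np.float32)), cv2.boxPoints(cv2.minAreaRect((q[:,:2]*1000).astype(np.float32))))
a=cv2.resize(c["color"][100:240,205:475],None,fx=2.95,fy=2.95,interpolation=cv2.INTER_CUBIC); cv2.imwrite("pics/crop1.png",a)
E
```

```text
L 440 0.05139141837105418 ((470.001220703125, 301.4673767089844), (98.19743347167969, 43.51513671875), 51.30398178100586)
M 446 0.0515356451221441 ((466.39898681640625, 14.585952758789062), (97.577880859375, 44.25912094116211), 43.038150787353516)
R 444 0.051718095112674715 ((508.90289306640625, -346.81085205078125), (43.59700393676758, 97.94058990478516), 36.4207649230957)
[368.56338028 135.56338028] [364 131  10  11  71] [ 0.68787911 -0.12230593  0.04176242] [[ 0.68852519 -0.12247184  0.04      ]]
[343.98611111 136.98611111] [340 133   9  10  72] [ 0.68238655 -0.04336626  0.04282824] [[ 0.68339505 -0.04347995  0.04      ]]
[319.12903226 138.08064516] [315 135   9   8  62] [0.67755775 0.03630544 0.04523788] [[0.67937008 0.03637673 0.04      ]]
[ 276  108  142   56 2562] 0.14913522207878188 ((650.9025268554688, -45.686553955078125), (148.04141235351562, 415.16632080078125), 4.788450241088867) [[ 559.81177  154.99306]
 [ 594.4686  -258.7242 ]
 [ 741.9933  -246.36617]
 [ 707.3364   167.3511 ]]
```

View pics/crop1.png

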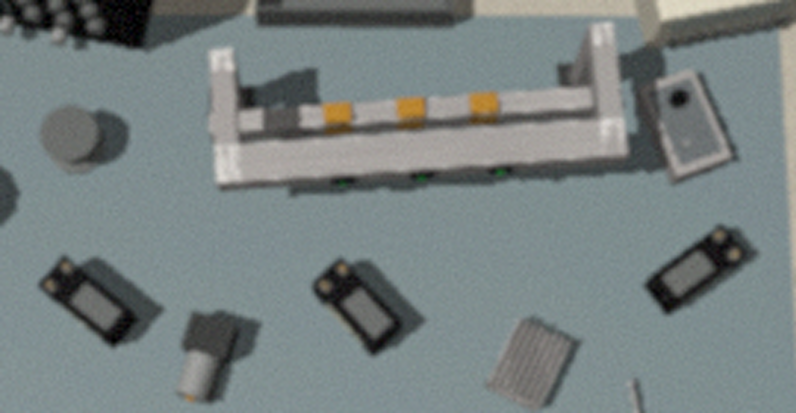

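The first and second pictures show the three black packs at top-view pixels (235,202), (326,204) and (441,191). The dock beam runs from about (278,155) to (415,148), with brass contacts at (319,138), (344,137) and (369,136).

Possible confusions: green block (222,297), orange block (148,220), dark gearmotor (275,220), grey control box (440,140) and screwdriver (427,265). The crop confirms that the three black bricks with two brass tabs are the batteries. Tabs are up-left on the left and middle packs and up-right on the right pack.

I'll move the middle pack first.

```bash
cat >> h.py <<'E'
from scipy.spatial.transform import Rotation as Ro
D0=np.array([.670,-.0441]); DY=np.radians(4.8)
def dock(x,y):
    return D0+np.array([[np.cos(DY),-np.sin(DY)],[np.sin(DY),np.cos(DY)]])@np.array([x,y])
def rot(yaw,tilt=0):  # tool x along yaw, fingers leaning towards yaw by tilt (deg)
    y=np.radians(yaw); return Ro.from_rotvec(-np.radians(tilt)*np.array([-np.sin(y),np.cos(y),0]))*Ro.from_euler('z',y)*Ro.from_euler('x',np.pi)
def go(pos,yaw,tilt=0):
    s=r.get_state(); d=(np.array(pos)-s["ee_pos"])/.2
    w=(rot(yaw,tilt)*Ro.from_quat(s["eef_rot"]).inv()).as_rotvec()/np.radians(60)
    print("t %.1f"%s["time"],"ee",s["ee_pos"].round(4),"shift",d.round(3),"turn",w.round(3),"F",s["wrist_force"].round(1),"grip",round(s["grip_width"],3),"q",s["joints"].round(2))
E
python3 -c "
from h import *
go((.4518,.001,.2),43)"
```

```text
t 0.1 ee [ 0.1896 -0.699   0.2012] shift [ 1.311  3.5   -0.006] turn [-0.001 -0.001  0.464] F [ 0.9 -0.6 -0.3] grip 1.0 q [ 1.21  0.59  0.05  1.61 -0.03  0.94 -0.03]
```

Call:
jog_arm(steps="0.07 0.2 0 0 0 0 1; 0.14 0.4 0 0 0 0 1; 0.21 0.6 0 0 0 0 1; 0.28 0.8 0 0 0 0 1; 0.35 1 0 0 0 0 1")

```text
time: 0.57
ee_pos: [0.2588, -0.501, 0.2018]
eef_rot: [0.991, 0.132, -0.0, -0.0]
wrist_force: [0.5, -0.4, -0.3]
grip_width: 0.999
grip_force: 0.0
```

Call:
jog_arm(steps="0.07 0.2 0 0 0 0 1; 0.14 0.4 0 0 0 0 1; 0.21 0.6 0 0 0 0 1; 0.28 0.8 0 0 0 0 1; 0.35 1 0 0 0 0 1")

```text
time: 0.98
ee_pos: [0.3275, -0.3045, 0.2021]
eef_rot: [0.991, 0.132, 0.0, 0.0]
wrist_force: [1.1, 0.7, 0.1]
grip_width: 1.002
grip_force: 0.0
```

```bash
python3 -c "
from h import *
go((.4518,.001,.12),43)"
```

```text
t 1.0 ee [ 0.3275 -0.3045  0.2021] shift [ 0.621  1.527 -0.411] turn [0.    0.    0.464] F [1.1 0.7 0.1] grip 1.002 q [ 0.67  0.24 -0.02  2.21  0.01  0.69 -0.67]
```

Call:
jog_arm(steps="0.1 0.2 0 0 0 0.1 1; 0.2 0.4 0 0 0 0.2 1; 0.3 0.6 0 0 0 0.3 1; 0.4 0.8 0 0 0 0.4 1; 0.5 1 0 0 0 0.46 1")

```text
time: 1.4
ee_pos: [0.4209, -0.1183, 0.2023]
eef_rot: [0.93, 0.367, 0.0, 0.0]
wrist_force: [0.3, -0.8, -0.2]
grip_width: 0.999
grip_force: 0.0
```

Call:
jog_arm(steps="0.06 0.2 0 0 0 0 1; 0.1 0.4 -0.1 0 0 0 1; 0.12 0.53 -0.25 0 0 0 1; 0.12 0.53 -0.4 0 0 0 1; 0.12 0.53 -0.41 0 0 0 1")

```text
time: 1.82
ee_pos: [0.4415, -0.0119, 0.1165]
eef_rot: [0.93, 0.367, -0.004, -0.002]
wrist_force: [-1.3, -0.5, 0.6]
grip_width: 0.997
grip_force: 0.0
```

Run:
```python
from h import *
go((.4518,.001,.015),43)
c=grab("top"); cv2.imwrite("pics/t1.png",cv2.resize(c["color"][100:240,205:475],None,fx=2.95,fy=2.95))
```

```text
t 1.8 ee [ 0.4415 -0.0119  0.1165] shift [ 0.051  0.065 -0.508] turn [-0.001 -0.008 -0.001] F [-1.3 -0.5  0.6] grip 0.997 q [ 0.11  0.4  -0.23  2.29  0.19  0.48 -1.09]
```

View pics/t1.png

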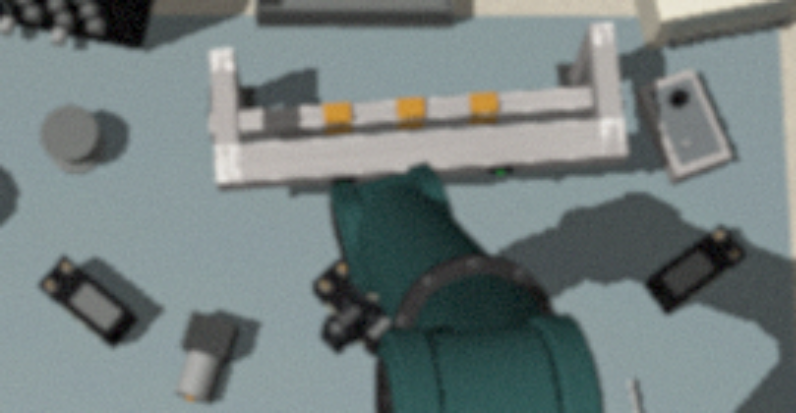

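The gripper straddles the middle pack's rear at about crop pixel (350,325), with the terminal tabs free at (325,285). I'll descend and grip.

Call:
jog_arm(steps="0.05 0.065 -0.1 0 0 0 1; 0.05 0.065 -0.25 0 0 0 1; 0.05 0.065 -0.4 0 0 0 1; 0.05 0.065 -0.5 0 0 0 1; 0.05 0.065 -0.5 0 0 0 1")

```text
time: 2.28
ee_pos: [0.4534, -0.0029, 0.0186]
eef_rot: [0.932, 0.364, -0.002, 0.0]
wrist_force: [-0.3, -0.3, -0.3]
grip_width: 0.999
grip_force: 0.0
```

Call:
jog_arm(steps="0 0 0 0 0 0 0.3; 0 0 0 0 0 0 0.3; 0 0 0 0 0 0 0.3; 0 0 0 0 0 0 0.3; 0 0 0 0 0 0 0.3", newtons=40)

```text
time: 2.7
ee_pos: [0.4543, 0.0002, 0.0226]
eef_rot: [0.931, 0.365, 0.001, -0.0]
wrist_force: [-6.1, 4.3, 28.0]
grip_width: 0.31
grip_force: 13.0
```

Run:
```python
from h import *
go((*dock(-141,0)/1 if 0 else dock(-.141,0),.015),4.8)
```

```text
File "<stdin>", line 2
    go((*dock(-141,0)/1 if 0 else dock(-.141,0),.015),4.8)
                        ^^
SyntaxError: invalid syntax
```

Run:
```python
from h import *
go((*dock(-.141,0),.015),4.8)
c=grab("side"); a=cv2.resize(c["color"][150:260,270:410],None,fx=4,fy=4); 
c=grab("top"); b=cv2.resize(c["color"][170:240,280:380],None,fx=4,fy=4)
o=np.zeros((440,800,3),np.uint8); o[:440,:560]=a; cv2.imwrite("pics/g1.png",np.hstack([a[:,:400],np.vstack([b,np.zeros((160,400,3),np.uint8)])]))
```

```text
t 2.7 ee [4.543e-01 2.000e-04 2.260e-02] shift [ 0.376 -0.281 -0.038] turn [-0.001  0.001 -0.634] F [-6.1  4.3 28. ] grip 0.31 q [-0.01  0.59 -0.12  2.32  0.28  0.24 -1.2 ]
```

View pics/g1.png

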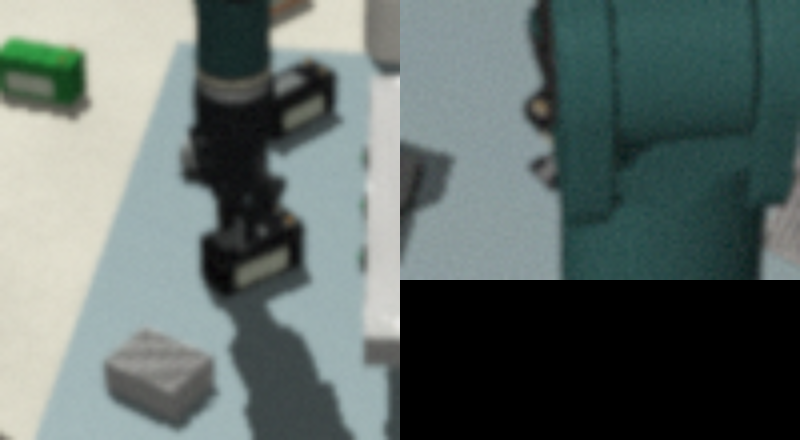

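Run:
```python
from h import *
for n in("side","top"):
    c=grab(n); P=c["P"]
    m=(abs(P[...,0]-.46)<.11)&(abs(P[...,1]-.01)<.1)&(P[...,2]>.008)&(P[...,2]<.1)
    if n=="top": print("top",P[m][::3].round(3)[:40].tolist()); continue
    for v in range(190,226,2):
        us=np.where(m[v,315:350])[0]+315
        print(v,[(int(u),*(P[v,u]*1000).astype(int).tolist(),int(c["color"][v,u].mean())) for u in us[::4]])
```

```text
190 []
192 []
194 []
196 [(326, 441, 16, 99, 24)]
198 [(323, 431, 7, 95, 71), (327, 446, 12, 93, 18)]
200 [(324, 433, 13, 81, 70), (328, 449, 16, 81, 15)]
202 [(324, 434, 7, 77, 84), (328, 448, 16, 71, 15), (341, 495, 51, 51, 98)]
204 [(324, 433, 11, 64, 98), (328, 449, 13, 64, 27), (335, 473, 34, 51, 21), (339, 489, 37, 50, 30), (343, 505, 33, 55, 97)]
206 [(324, 433, 11, 54, 102), (328, 449, 11, 56, 39), (332, 469, -19, 79, 16), (336, 479, 18, 54, 40), (340, 495, 20, 53, 40), (344, 510, 25, 51, 46)]
208 [(321, 423, 2, 51, 105), (325, 438, 2, 51, 44), (329, 457, -17, 68, 57), (333, 472, -12, 66, 30), (337, 485, 8, 51, 30), (341, 500, 14, 48, 14), (345, 513, 30, 38, 69)]
210 [(320, 419, -1, 43, 71), (324, 436, -5, 47, 35), (328, 452, -11, 53, 51), (332, 469, -20, 62, 29), (336, 481, 3, 46, 19), (340, 495, 17, 36, 16), (344, 510, 24, 33, 28)]
212 [(320, 419, -5, 36, 73), (324, 439, -25, 53, 17), (328, 453, -16, 48, 23), (332, 468, -12, 46, 26), (336, 482, 2, 36, 27), (340, 496, 13, 30, 78), (344, 509, 36, 14, 24)]
214 [(320, 418, 0, 22, 78), (324, 438, -21, 41, 15), (328, 454, -23, 43
[... 343 characters left out ...]
323, 433, -18, 8, 12), (327, 449, -21, 12, 16), (331, 464, -14, 8, 91)]
222 []
224 []
top [[0.558, 0.091, 0.009], [0.532, 0.107, 0.008], [0.525, 0.075, 0.01], [0.5, 0.048, 0.047], [0.495, 0.048, 0.054], [0.492, 0.051, 0.053], [0.488, 0.057, 0.056], [0.489, 0.048, 0.051], [0.486, 0.057, 0.05], [0.485, 0.048, 0.058], [0.485, 0.06, 0.044], [0.483, 0.051, 0.053], [0.489, 0.093, 0.008], [0.48, 0.054, 0.05], [0.479, 0.045, 0.053], [0.477, 0.051, 0.05], [0.482, 0.109, 0.009], [0.473, 0.048, 0.053], [0.474, 0.051, 0.031], [0.471, 0.041, 0.049], [0.467, 0.041, 0.054], [0.465, 0.041, 0.044], [0.466, 0.051, 0.011], [0.46, 0.083, 0.009], [0.44, 0.064, 0.009], [0.398, 0.073, 0.011], [0.373, 0.041, 0.01]]
```

The near finger seems to bear only on the upper edge, with 28 N upward on the wrist. I'll reopen, go lower and regrip.

Call:
jog_arm(steps="0 0 0 0 0 0 1; 0 0 0 0 0 0 1; 0 0 0 0 0 0 1; 0 0 0 0 0 0 1; 0 0 0 0 0 0 1")

```text
time: 3.32
ee_pos: [0.4546, -0.0013, 0.0201]
eef_rot: [0.931, 0.365, -0.0, 0.0]
wrist_force: [0.0, 0.4, -0.6]
grip_width: 0.98
grip_force: 0.0
```

Run:
```python
from h import *
go((.4518,.001,.006),43)
c=grab("side"); cv2.imwrite("pics/g2.png",cv2.resize(c["color"][160:240,280:400],None,fx=6,fy=6,interpolation=cv2.INTER_CUBIC))
s=r.get_state(); print(proj(c,[s["ee_pos"],s["ee_pos"]+[.682*.043,-.731*.043,.013]]))
```

```text
t 3.3 ee [ 0.4546 -0.0013  0.0201] shift [-0.014  0.012 -0.071] turn [0.    0.    0.004] F [ 0.   0.4 -0.6] grip 0.98 q [-0.01  0.6  -0.12  2.32  0.28  0.24 -1.2 ]
[[328.97238758 215.48766987]
 [335.24748704 218.24035775]]
```

View pics/g2.png

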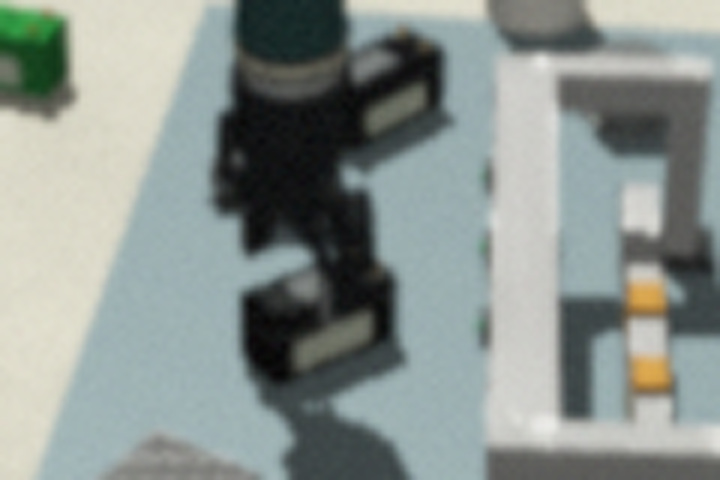

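Run:
```python
from h import *
A=[grab("side") for _ in range(4)]; c=A[0]; P=np.median([a["P"] for a in A],0); I=np.mean([a["color"].mean(-1) for a in A],0)
for v in range(186,218,2): print(v,[(u,*(P[v,u]*1000).astype(int).tolist(),int(I[v,u])) for u in (321,323,325,330,334,336,338,340,342)])
```

```text
186 [(321, 416, 54, 118, 25), (323, 434, -1, 156, 16), (325, 448, -37, 180, 16), (330, 466, -36, 181, 17), (334, 479, -26, 176, 18), (336, 457, 181, 40, 40), (338, 457, 244, 0, 68), (340, 465, 247, -1, 67), (342, 474, 246, 0, 76)]
188 [(321, 424, 7, 140, 20), (323, 434, -6, 150, 16), (325, 442, -6, 151, 17), (330, 464, -27, 166, 17), (334, 479, -28, 168, 19), (336, 486, -22, 165, 69), (338, 459, 227, 0, 134), (340, 468, 227, 1, 103), (342, 477, 227, 1, 139)]
190 [(321, 424, 9, 130, 15), (323, 430, 18, 124, 16), (325, 441, -2, 139, 17), (330, 464, -23, 155, 17), (334, 479, -29, 160, 28), (336, 487, -30, 161, 66), (338, 461, 216, -2, 147), (340, 470, 209, 2, 142), (342, 479, 212, 1, 165)]
192 [(321, 422, 18, 115, 17), (323, 426, 35, 104, 18), (325, 440, 3, 126, 18), (330, 464, -27, 148, 20), (334, 480, -34, 155, 25), (336, 490, -49, 166, 35), (338, 496, -45, 164, 56), (340, 504, -46, 164, 61), (342, 480, 197, 0, 150)]
194 [(321, 419, 30, 97, 27), (323, 427, 30, 98, 18), (325, 424, 96, 53, 20), (330, 464, -28, 140, 18), (334, 478, -18, 135, 17), (336, 490, -55, 161, 20), (338, 497, -53,
[... 1873 characters left out ...]
18), (342, 503, 19, 36, 15)]
212 [(321, 424, -7, 38, 21), (323, 434, -19, 48, 9), (325, 442, -20, 49, 24), (330, 461, -18, 50, 17), (334, 480, -42, 69, 60), (336, 488, -45, 72, 40), (338, 489, 8, 33, 51), (340, 496, 12, 31, 76), (342, 502, 24, 22, 37)]
214 [(321, 423, -6, 28, 24), (323, 434, -18, 38, 13), (325, 444, -31, 48, 12), (330, 461, -18, 40, 20), (334, 475, -5, 32, 71), (336, 481, 2, 27, 96), (338, 489, 3, 27, 105), (340, 495, 16, 18, 106), (342, 502, 23, 13, 41)]
216 [(321, 424, -8, 20, 22), (323, 433, -16, 27, 11), (325, 443, -26, 35, 17), (330, 461, -17, 30, 64), (334, 475, -5, 23, 105), (336, 481, 1, 18, 111), (338, 488, 9, 13, 107), (340, 496, 12, 11, 91), (342, 503, 20, 5, 37)]
```

Depth puts the open fingertips at z≈0.065 beside the pack, about 30 mm higher than the reported TCP implies. The 28 N came from the tips closing onto the pack's top. I'll descend about 40 mm more and watch the force.

Call:
jog_arm(steps="-0.005 0.01 -0.05 0 0 0 1; -0.01 0.01 -0.1 0 0 0 1; -0.01 0.01 -0.14 0 0 0 1; -0.01 0.01 -0.17 0 0 0 1; -0.01 0.01 -0.19 0 0 0 1")

```text
time: 3.98
ee_pos: [0.4524, 0.0009, -0.0187]
eef_rot: [0.931, 0.365, -0.0, -0.0]
wrist_force: [0.3, -0.8, 0.7]
grip_width: 0.999
grip_force: 0.0
```

Run:
```python
from h import *
go((.4518,.001,-.015),43)
A=[grab("side") for _ in range(3)]; c=A[0]; P=np.median([a["P"] for a in A],0); I=np.mean([a["color"].mean(-1) for a in A],0)
for v in range(200,226,2): print(v,[(u,*(P[v,u]*1000).astype(int).tolist(),int(I[v,u])) for u in (321,323,330,334,336,338)])
```

```text
t 4.0 ee [ 0.4524  0.0009 -0.0187] shift [-0.003  0.001  0.018] turn [ 0.    -0.001  0.004] F [ 0.3 -0.8  0.7] grip 0.999 q [-0.05  0.68 -0.06  2.33  0.3   0.14 -1.23]
200 [(321, 419, 24, 73, 17), (323, 426, 34, 67, 19), (330, 463, -26, 112, 17), (334, 480, -35, 119, 31), (336, 488, -39, 123, 42), (338, 496, -46, 128, 72)]
202 [(321, 418, 29, 59, 21), (323, 426, 33, 58, 19), (330, 463, -28, 104, 16), (334, 477, -16, 97, 29), (336, 490, -56, 126, 23), (338, 497, -49, 121, 36)]
204 [(321, 418, 27, 51, 23), (323, 425, 33, 48, 24), (330, 463, -28, 95, 24), (334, 481, -47, 110, 28), (336, 490, -53, 115, 20), (338, 497, -50, 113, 33)]
206 [(321, 418, 30, 39, 23), (323, 424, 37, 35, 21), (330, 464, -35, 91, 28), (334, 479, -31, 89, 34), (336, 491, -59, 110, 18), (338, 497, -51, 105, 19)]
208 [(321, 423, 0, 52, 23), (323, 431, 0, 52, 27), (330, 464, -33, 80, 29), (334, 473, 8, 50, 53), (336, 490, -55, 98, 20), (338, 497, -51, 96, 15)]
210 [(321, 425, -9, 50, 21), (323, 433, -12, 52, 28), (330, 460, -7, 51, 35), (334, 480, -40, 77, 23), (336, 490, -57, 90, 16), (338, 495, -38, 77, 18)]
212 [(
[... 360 characters left out ...]
, 461, -19, 31, 63), (334, 479, -37, 46, 50), (336, 487, -39, 49, 19), (338, 495, -39, 49, 58)]
218 [(321, 424, -9, 11, 18), (323, 433, -18, 18, 8), (330, 461, -17, 20, 101), (334, 480, -39, 39, 53), (336, 488, -41, 40, 19), (338, 495, -37, 38, 39)]
220 [(321, 423, -9, 0, 55), (323, 433, -20, 10, 15), (330, 460, -16, 9, 95), (334, 479, -39, 29, 60), (336, 487, -38, 29, 44), (338, 490, 0, 0, 59)]
222 [(321, 425, -22, 1, 128), (323, 433, -19, 0, 48), (330, 460, -16, 0, 54), (334, 476, -13, 0, 69), (336, 484, -15, 1, 68), (338, 491, -11, 0, 70)]
224 [(321, 427, -35, 1, 162), (323, 435, -34, 1, 96), (330, 462, -32, 2, 67), (334, 478, -31, 3, 69), (336, 485, -23, -2, 75), (338, 493, -24, 0, 109)]
```

Call:
jog_arm(steps="0 0 -0.03 0 0 0 1; 0 0 -0.05 0 0 0 1; 0 0 -0.05 0 0 0 0.4; 0 0 -0.05 0 0 0 0.4; 0 0 -0.05 0 0 0 0.4", newtons=40)

```text
time: 4.55
ee_pos: [0.4526, 0.0009, -0.0279]
eef_rot: [0.931, 0.365, 0.0, 0.0]
wrist_force: [-0.4, 0.9, 0.3]
grip_width: 0.608
grip_force: 0.0
```

Call:
jog_arm(steps="0 0 0 0 0 0 0.3; 0 0 0 0 0 0 0.3; 0 0 0 0 0 0 0.3; 0 0 0 0 0 0 0.3; 0 0 0 0 0 0 0.3")

```text
time: 4.97
ee_pos: [0.4524, 0.001, -0.0277]
eef_rot: [0.931, 0.365, 0.0, -0.0]
wrist_force: [-0.9, 0.9, 5.4]
grip_width: 0.499
grip_force: 41.9
```

Run:
```python
from h import *
go((*dock(-.143,0),-.028),4.8)
```

```text
t 5.0 ee [ 0.4524  0.001  -0.0277] shift [ 0.375 -0.285 -0.002] turn [-0.     0.    -0.633] F [-0.9  0.9  5.4] grip 0.499 q [-0.06  0.7  -0.05  2.34  0.31  0.11 -1.23]
```

Call:
jog_arm(steps="0.05 -0.02 0 0 0 -0.05 0.3; 0.09 -0.05 0 0 0 -0.12 0.3; 0.13 -0.08 0 0 0 -0.19 0.3; 0.17 -0.11 0 0 0 -0.26 0.3; 0.2 -0.14 0 0 0 -0.32 0.3")

```text
time: 5.38
ee_pos: [0.49, -0.0249, -0.0276]
eef_rot: [0.979, 0.204, -0.002, -0.002]
wrist_force: [-3.6, 6.7, 9.3]
grip_width: 0.497
grip_force: 42.5
```

Call:
jog_arm(steps="0.04 -0.03 0 0 0 -0.07 0.3; 0.08 -0.06 0 0 0 -0.14 0.3; 0.12 -0.1 0 0 0 -0.21 0.3; 0.16 -0.13 0 0 0 -0.28 0.3; 0.175 -0.145 0 0 0 -0.313 0.3")

```text
time: 5.8
ee_pos: [0.5266, -0.0548, -0.0276]
eef_rot: [0.999, 0.041, -0.001, -0.001]
wrist_force: [-3.8, 4.8, 8.4]
grip_width: 0.499
grip_force: 42.4
```

Call:
jog_arm(steps="0 0 0 0 0 0 0.35; 0 0 0 0 0 0 0.45; 0 0 0 0 0 0 0.55; 0 0 0 0 0 0 0.75; 0 0 0 0 0 0 0.75")

```text
time: 6.22
ee_pos: [0.5277, -0.0565, -0.028]
eef_rot: [0.999, 0.042, 0.0, 0.0]
wrist_force: [-0.4, 0.4, -0.2]
grip_width: 0.755
grip_force: 0.0
```

```bash
cat >> h.py <<'E'
def packs(c):
    P=c["P"]; m=((P[...,2]>.04)&(P[...,2]<.07)&(P[...,0]>.38)&(P[...,0]<.75)&(abs(P[...,1])<.42)&(c["color"].max(-1)<140)).astype(np.uint8)
    k,l,st,ce=cv2.connectedComponentsWithStats(m)
    for i in range(1,k):
        if st[i,4]>60:
            q=P[l==i]; print(st[i,4],ce[i].round(),[np.round(x,1) for x in cv2.minAreaRect((q[:,:2]*1000).astype(np.float32))])
E
python3 - <<'E'
from h import *
go((*dock(-.143,0),-.028),4.8)
print(dock(-.143,0),dock(-.123,0))
packs(grab("top"))
E
```

```text
t 6.2 ee [ 0.5277 -0.0565 -0.028 ] shift [-0.001  0.002  0.   ] turn [0.    0.    0.001] F [-0.4  0.4 -0.2] grip 0.755 q [ 0.03  0.73 -0.01  2.17  0.03  0.25 -1.5 ]
[ 0.52750152 -0.05606593] [ 0.54743138 -0.05439237]
294 [228. 145.] [array([652.7, 326.3]), array([60.9, 62.4]), np.float64(58.6)]
431 [441. 190.] [array([ 509.2, -347.1]), array([ 43.1, 100.4]), np.float64(36.1)]
429 [234. 201.] [array([470.4, 301.5]), array([97.7, 42.9]), np.float64(51.3)]
182 [276. 213.] [array([431.2, 170.6]), array([49.6, 42.7]), np.float64(74.3)]
```

Grip width 0.499 equals 43 mm, so the middle pack is properly held, and it now stands in its lane in front of the beam. I'll fetch the left pack the same way.

Call:
jog_arm(steps="0 0 0.1 0 0 0 0.75; 0 0 0.25 0 0 0 0.75; 0 0 0.4 0 0 0 0.75; 0 0 0.45 0 0 0.05 0.9; 0 0.1 0.45 0 0 0.1 1")

```text
time: 6.68
ee_pos: [0.5298, -0.041, 0.065]
eef_rot: [0.996, 0.092, 0.003, 0.002]
wrist_force: [0.3, 0.2, 0.0]
grip_width: 0.987
grip_force: 0.0
```

Call:
jog_arm(steps="-0.05 0.2 0 0 0 0.1 1; -0.1 0.4 0 0 0 0.2 1; -0.15 0.6 0 0 0 0.3 1; -0.2 0.8 0 0 0 0.4 1; -0.22 1 0 0 0 0.45 1")

```text
time: 7.1
ee_pos: [0.4814, 0.1649, 0.0619]
eef_rot: [0.945, 0.326, -0.001, 0.0]
wrist_force: [1.0, -0.3, -0.5]
grip_width: 1.003
grip_force: 0.0
```

Run:
```python
from h import *
go((.458,.286,.062),51.3)
packs(grab("top"))
```

```text
t 7.1 ee [0.4814 0.1649 0.0619] shift [-0.117  0.605  0.   ] turn [ 0.001 -0.002  0.221] F [ 1.  -0.3 -0.5] grip 1.003 q [-0.33  0.55 -0.13  2.19  0.16  0.42 -1.49]
291 [228. 145.] [array([652.6, 326.2]), array([62.2, 61.4]), np.float64(40.7)]
423 [348. 178.] [array([546.8, -54.6]), array([98.9, 43.5]), np.float64(5.0)]
431 [441. 190.] [array([ 509.3, -347.6]), array([ 43.5, 100.4]), np.float64(36.5)]
428 [234. 201.] [array([470.2, 301. ]), array([97.9, 43. ]), np.float64(51.7)]
```

Call:
jog_arm(steps="-0.03 0.15 0 0 0 0.06 1; -0.06 0.3 0 0 0 0.12 1; -0.09 0.45 0 0 0 0.17 1; -0.117 0.6 0 0 0 0.22 1; -0.117 0.605 0 0 0 0.221 1")

```text
time: 7.57
ee_pos: [0.4591, 0.2934, 0.0625]
eef_rot: [0.9, 0.435, 0.002, -0.003]
wrist_force: [0.7, 0.3, 0.5]
grip_width: 1.002
grip_force: 0.0
```

Call:
jog_arm(steps="0 0 -0.1 0 0 0 1; 0 0 -0.22 0 0 0 1; 0 0 -0.34 0 0 0 1; 0 0 -0.42 0 0 0 1; 0 0 -0.45 0 0 0 1")

```text
time: 7.98
ee_pos: [0.4591, 0.2835, -0.0302]
eef_rot: [0.903, 0.431, -0.002, 0.001]
wrist_force: [-0.4, -0.7, 0.7]
grip_width: 1.001
grip_force: 0.0
```

Call:
jog_arm(steps="0 0 0 0 0 0 0.3; 0 0 0 0 0 0 0.3; 0 0 0 0 0 0 0.3; 0 0 0 0 0 0 0.3; 0 0 0 0 0 0 0.3", newtons=40)

```text
time: 8.4
ee_pos: [0.4604, 0.2858, -0.0266]
eef_rot: [0.902, 0.431, 0.001, -0.0]
wrist_force: [-2.0, 0.3, 5.3]
grip_width: 0.5
grip_force: 42.0
```

Call:
jog_arm(steps="0 0 0 0 0 0 0.3; 0 0 0 0 0 0 0.3; 0 0 0 0 0 0 0.3; 0 0 0 0 0 0 0.3; 0 0 0 0 0 0 0.3")

```text
time: 8.82
ee_pos: [0.4604, 0.2857, -0.0266]
eef_rot: [0.902, 0.431, 0.001, -0.0]
wrist_force: [-2.2, 0.7, 6.6]
grip_width: 0.498
grip_force: 42.3
```

Run:
```python
from h import *
print(dock(-.143,.08))
go((*dock(-.143,.08),-.028),4.8)
```

```text
[0.52080729 0.0236535 ]
t 8.8 ee [ 0.4604  0.2857 -0.0266] shift [ 0.302 -1.31  -0.007] turn [-0.001  0.002 -0.771] F [-2.2  0.7  6.6] grip 0.498 q [-0.56  0.73 -0.1   2.14  0.25  0.28 -1.56]
```

Call:
jog_arm(steps="0.1 -0.02 0 0 0 -0.07 0.3; 0.18 -0.08 0 0 0 -0.14 0.3; 0.26 -0.16 0 0 0 -0.21 0.3; 0.3 -0.26 0 0 0 -0.28 0.3; 0.3 -0.38 0 0 0 -0.35 0.3")

```text
time: 9.23
ee_pos: [0.5253, 0.2127, -0.0265]
eef_rot: [0.966, 0.258, 0.005, -0.002]
wrist_force: [2.7, 4.1, 2.4]
grip_width: 0.496
grip_force: 40.8
```

Call:
jog_arm(steps="0 -0.12 0 0 0 -0.08 0.3; 0 -0.24 0 0 0 -0.16 0.3; 0 -0.36 0 0 0 -0.24 0.3; 0 -0.48 0 0 0 -0.32 0.3; 0 -0.6 0 0 0 -0.4 0.3")

```text
time: 9.65
ee_pos: [0.5227, 0.0907, -0.0266]
eef_rot: [0.999, 0.052, 0.003, -0.002]
wrist_force: [1.3, 5.0, 3.4]
grip_width: 0.496
grip_force: 41.1
```

Run:
```python
from h import *
go((*dock(-.143,.08),-.028),4.8)
```

```text
t 9.7 ee [ 0.5227  0.0907 -0.0266] shift [-0.01  -0.335 -0.007] turn [-0.003  0.005 -0.019] F [1.3 5.  3.4] grip 0.496 q [-0.25  0.72 -0.01  2.17  0.02  0.24 -1.74]
```

Call:
jog_arm(steps="0 -0.1 0 0 0 0 0.3; 0 -0.2 0 0 0 -0.02 0.3; -0.01 -0.28 0 0 0 -0.02 0.3; -0.01 -0.325 0 0 0 -0.02 0.3; -0.01 -0.33 0 0 0 -0.02 0.3")

```text
time: 10.07
ee_pos: [0.5198, 0.0215, -0.0267]
eef_rot: [0.999, 0.041, 0.002, -0.0]
wrist_force: [-0.4, 0.3, 7.7]
grip_width: 0.498
grip_force: 41.3
```

Call:
jog_arm(steps="0 0 0 0 0 0 0.35; 0 0 0 0 0 0 0.45; 0 0 0 0 0 0 0.55; 0 0 0 0 0 0 0.75; 0 0 0 0 0 0 0.75")

```text
time: 10.48
ee_pos: [0.5182, 0.0235, -0.0278]
eef_rot: [0.999, 0.043, 0.0, -0.0]
wrist_force: [0.7, 0.4, 0.0]
grip_width: 0.749
grip_force: 0.6
```

Call:
jog_arm(steps="0 0 0.1 0 0 0 0.75; 0 0 0.25 0 0 0 0.75; 0 0 0.4 0 0 0 0.75; 0 0 0.45 0 0 0 0.9; 0 -0.1 0.45 0 0 -0.05 1")

```text
time: 10.9
ee_pos: [0.5206, 0.0074, 0.0647]
eef_rot: [1.0, 0.019, 0.003, -0.002]
wrist_force: [-0.0, 0.5, 0.0]
grip_width: 0.991
grip_force: 0.0
```

Call:
jog_arm(steps="0 -0.2 0 0 0 -0.1 1; 0 -0.4 0 0 0 -0.2 1; 0 -0.6 0 0 0 -0.3 1; 0 -0.8 0 0 0 -0.4 1; 0 -1 0 0 0 -0.45 1")

```text
time: 11.32
ee_pos: [0.5174, -0.1986, 0.0616]
eef_rot: [0.976, -0.219, -0.001, 0.0]
wrist_force: [0.5, 0.3, 0.1]
grip_width: 1.003
grip_force: 0.0
```

Run:
```python
from h import *
c=np.array([.5092,-.3474]); y=-53.6
g=c-.02*np.array([np.cos(np.radians(y)),np.sin(np.radians(y))]); print(g)
go((*g,.062),y); packs(grab("top"))
```

```text
[ 0.49733162 -0.33130212]
t 11.3 ee [ 0.5174 -0.1986  0.0616] shift [-0.1   -0.663  0.002] turn [-0.    -0.001 -0.471] F [0.5 0.3 0.1] grip 1.003 q [ 0.24  0.59  0.06  2.09 -0.08  0.47 -1.65]
294 [228. 145.] [array([652.1, 325.5]), array([60. , 63.1]), np.float64(89.4)]
425 [348. 178.] [array([547.6, -54.8]), array([98.5, 43.6]), np.float64(5.4)]
419 [323. 180.] [array([538.2,  22.6]), array([97.8, 43.4]), np.float64(6.0)]
316 [445. 189.] [array([ 509.3, -347.5]), array([43.5, 98.6]), np.float64(36.3)]
181 [276. 213.] [array([432.3, 170.2]), array([49.4, 40.8]), np.float64(74.0)]
```

Call:
jog_arm(steps="-0.02 -0.15 0 0 0 -0.11 1; -0.04 -0.3 0 0 0 -0.22 1; -0.07 -0.45 0 0 0 -0.33 1; -0.1 -0.6 0 0 0 -0.43 1; -0.1 -0.663 0 0 0 -0.471 1")

```text
time: 11.78
ee_pos: [0.4955, -0.3349, 0.0618]
eef_rot: [0.891, -0.454, 0.0, 0.002]
wrist_force: [-0.4, -1.2, 0.0]
grip_width: 1.001
grip_force: 0.0
```

Call:
jog_arm(steps="0 0 -0.1 0 0 0 1; 0 0 -0.22 0 0 0 1; 0 0 -0.34 0 0 0 1; 0 0 -0.42 0 0 0 1; 0 0 -0.45 0 0 0 1")

```text
time: 12.2
ee_pos: [0.4967, -0.3273, -0.0308]
eef_rot: [0.894, -0.449, -0.003, -0.001]
wrist_force: [-0.3, 0.1, 0.5]
grip_width: 0.998
grip_force: 0.0
```

Call:
jog_arm(steps="0 0 0 0 0 0 0.3; 0 0 0 0 0 0 0.3; 0 0 0 0 0 0 0.3; 0 0 0 0 0 0 0.3; 0 0 0 0 0 0 0.3", newtons=40)

```text
time: 12.62
ee_pos: [0.4987, -0.3304, -0.0266]
eef_rot: [0.893, -0.449, 0.001, 0.0]
wrist_force: [-1.0, 0.5, 3.1]
grip_width: 0.5
grip_force: 42.3
```

Run:
```python
from h import *
go((*dock(-.143,-.08),-.028),4.8)
```

```text
t 12.6 ee [ 0.4987 -0.3304 -0.0266] shift [ 0.178  0.973 -0.007] turn [0.    0.002 0.97 ] F [-1.   0.5  3.1] grip 0.5 q [ 0.42  0.77  0.12  2.02 -0.24  0.36 -1.77]
```

Call:
jog_arm(steps="0.05 0.06 0 0 0 0.1 0.3; 0.1 0.14 0 0 0 0.2 0.3; 0.15 0.24 0 0 0 0.31 0.3; 0.18 0.34 0 0 0 0.42 0.3; 0.18 0.44 0 0 0 0.53 0.3")

```text
time: 13.03
ee_pos: [0.538, -0.2433, -0.0265]
eef_rot: [0.983, -0.185, 0.004, 0.001]
wrist_force: [0.6, -2.1, 0.3]
grip_width: 0.498
grip_force: 41.9
```

Call:
jog_arm(steps="0 0.12 0 0 0 0.11 0.3; 0 0.25 0 0 0 0.22 0.3; 0 0.37 0 0 0 0.33 0.3; 0 0.47 0 0 0 0.42 0.3; 0 0.533 0 0 0 0.44 0.3")

```text
time: 13.45
ee_pos: [0.5356, -0.1343, -0.0266]
eef_rot: [0.999, 0.044, 0.001, 0.0]
wrist_force: [0.5, -5.5, 5.6]
grip_width: 0.5
grip_force: 42.6
```

Call:
jog_arm(steps="0 0 0 0 0 0 0.3; 0 0 0 0 0 0 0.4; 0 0 0 0 0 0 0.5; 0 0 0 0 0 0 0.75; 0 0 0 0 0 0 0.75")

```text
time: 13.87
ee_pos: [0.5344, -0.1352, -0.0276]
eef_rot: [0.999, 0.041, 0.0, 0.0]
wrist_force: [0.3, -0.2, -0.1]
grip_width: 0.747
grip_force: 0.2
```

Call:
jog_arm(steps="0 0 0.1 0 0 0 0.75; 0 0 0.25 0 0 0 0.75; 0 0 0.4 0 0 0 0.75; 0 0 0.6 0 0 0.05 0.75; 0 0.1 0.8 0 0 0.1 0.75")

```text
time: 14.28
ee_pos: [0.5331, -0.1214, 0.1306]
eef_rot: [0.996, 0.091, -0.001, 0.001]
wrist_force: [1.6, 0.1, 0.6]
grip_width: 0.748
grip_force: 0.0
```

Run:
```python
from h import *
go((.47,-.05,.2),4.8)
packs(grab("top")); print(dock(-.123,-.08))
```

```text
t 14.3 ee [ 0.5331 -0.1214  0.1306] shift [-0.316  0.357  0.347] turn [ 0.003 -0.001 -0.094] F [1.6 0.1 0.6] grip 0.748 q [ 0.22  0.47 -0.1   2.07  0.09  0.61 -1.34]
296 [228. 145.] [array([653. , 326.3]), array([61.7, 62.2]), np.float64(53.6)]
395 [347. 178.] [array([547.7, -54.7]), array([98.8, 43.9]), np.float64(4.9)]
417 [323. 180.] [array([539.8,  22.8]), array([98.6, 43.2]), np.float64(6.1)]
87 [369. 178.] [array([ 543.9, -122.8]), array([41.4, 24.5]), np.float64(4.1)]
179 [276. 213.] [array([431.8, 170.3]), array([49.9, 41.9]), np.float64(72.4)]
[ 0.55412561 -0.1341118 ]
```

Call:
jog_arm(steps="0 0.05 0.05 0 0 0.11 0.75; 0 0.1 0.1 0 0 0.22 0.75; 0 0.15 0.15 0 0 0.33 0.75; 0 0.2 0.2 0 0 0.44 0.75; 0 0.25 0.25 0 0 0.55 0.75")

```text
time: 14.75
ee_pos: [0.5336, -0.0668, 0.1797]
eef_rot: [0.927, 0.374, -0.0, 0.0]
wrist_force: [1.0, -0.5, -0.1]
grip_width: 0.748
grip_force: 0.0
```

Call:
jog_arm(steps="0 0.02 0 0 0 0.11 0.75; 0 0.04 0 0 0 0.22 0.75; 0 0.06 0 0 0 0.33 0.75; 0 0.08 0 0 0 0.44 0.75; 0 0.1 0 0 0 0.55 0.75")

```text
time: 15.17
ee_pos: [0.5337, -0.047, 0.1791]
eef_rot: [0.783, 0.622, -0.0, -0.0]
wrist_force: [-0.1, 0.0, -0.3]
grip_width: 0.751
grip_force: 0.0
```

Call:
jog_arm(steps="0 0 0 0 0 0.11 0.75; 0 0 0 0 0 0.22 0.75; 0 0 0 0 0 0.33 0.75; 0 0 0 0 0 0.44 0.75; 0 0 0 0 0 0.55 0.75")

```text
time: 15.58
ee_pos: [0.5336, -0.0472, 0.179]
eef_rot: [0.574, 0.819, -0.0, -0.0]
wrist_force: [-0.2, -0.2, -0.1]
grip_width: 0.75
grip_force: 0.0
```

Call:
jog_arm(steps="0 0 0 0 0 0.11 0.75; 0 0 0 0 0 0.22 0.75; 0 0 0 0 0 0.33 0.75; 0 0 0 0 0 0.44 0.75; 0 0 0 0 0 0.55 0.75")

```text
time: 16.0
ee_pos: [0.5336, -0.0473, 0.1789]
eef_rot: [0.317, 0.948, -0.0, -0.001]
wrist_force: [-0.1, 0.0, 0.3]
grip_width: 0.747
grip_force: 0.0
```

Call:
jog_arm(steps="0 0 0 0 0 0.11 0.75; 0 0 0 0 0 0.22 0.75; 0 0 0 0 0 0.33 0.75; 0 0 0 0 0 0.44 0.75; 0 0 0 0 0 0.55 0.75")

```text
time: 16.42
ee_pos: [0.5336, -0.0474, 0.1789]
eef_rot: [0.035, 0.999, -0.0, -0.001]
wrist_force: [-0.2, 0.1, -0.2]
grip_width: 0.757
grip_force: 0.0
```

Call:
jog_arm(steps="0 0 0 0.1 0 0 0.75; 0 0 0 0.2 0 0 0.75; 0 0 0 0.25 0 0 0.75; 0 0 0 0.25 0 0 0.75; 0 0 0 0.25 0 0 0.75")

```text
time: 16.83
ee_pos: [0.5336, -0.0481, 0.1784]
eef_rot: [0.039, 0.991, 0.13, -0.006]
wrist_force: [0.3, -0.3, -0.2]
grip_width: 0.749
grip_force: 0.0
```

Run:
```python
from h import *
go((.53,-.05,.18),184.8)
packs(grab("top"))
```

```text
t 16.8 ee [ 0.5336 -0.0481  0.1784] shift [-0.018 -0.01   0.008] turn [-0.249 -0.021  0.153] F [ 0.3 -0.3 -0.2] grip 0.749 q [ 0.89  0.62 -1.04  2.    0.37  0.81  1.18]
292 [228. 145.] [array([653. , 326.4]), array([61.5, 60.1]), np.float64(75.4)]
417 [323. 180.] [array([538.3,  22.6]), array([97.3, 42.9]), np.float64(6.0)]
372 [348. 179.] [array([542.7, -55. ]), array([89.5, 43.3]), np.float64(5.5)]
281 [373. 180.] [array([ 539.4, -132.4]), array([68. , 42.7]), np.float64(5.2)]
180 [275. 213.] [array([432.2, 170.4]), array([49.6, 41. ]), np.float64(74.4)]
```

Call:
jog_arm(steps="0 0 0 0 -0.06 0 0.75; 0 0 0 0 -0.12 0 0.75; 0 0 0 0 -0.18 0 0.75; 0 0 0 0 -0.24 0 0.75; 0 0 0 0 -0.3 0 0.75")

```text
time: 17.3
ee_pos: [0.534, -0.0441, 0.1803]
eef_rot: [0.013, 0.979, 0.134, 0.152]
wrist_force: [-0.5, -0.4, -0.3]
grip_width: 0.75
grip_force: 0.0
```

Run:
```python
from h import *
go((.53,-.05,.18),184.8,-30)
```

```text
t 17.3 ee [ 0.534  -0.0441  0.1803] shift [-0.02  -0.029 -0.001] turn [-0.247 -0.215  0.037] F [-0.5 -0.4 -0.3] grip 0.75 q [ 0.99  0.52 -1.06  2.22  0.48  0.37  1.19]
```

Call:
jog_arm(steps="0 0 0 0 -0.06 0 0.75; 0 0 0 0 -0.12 0 0.75; 0 0 0 0 -0.18 0 0.75; 0 0 0 0 -0.24 0 0.75; 0 0 0 0 -0.3 0 0.75")

```text
time: 17.72
ee_pos: [0.5238, -0.047, 0.171]
eef_rot: [-0.003, 0.965, 0.128, 0.228]
wrist_force: [0.0, -0.1, 0.6]
grip_width: 0.748
grip_force: 0.0
```

Run:
```python
from h import *
go((.53,-.05,.18),184.8,-35)
```

```text
t 17.7 ee [ 0.5238 -0.047   0.171 ] shift [ 0.031 -0.015  0.045] turn [-0.227 -0.15   0.001] F [ 0.  -0.1  0.6] grip 0.748 q [ 1.04  0.52 -1.06  2.35  1.1   0.15  0.65]
```

Call:
jog_arm(steps="0 0 0 0 0 0 0.75; 0 0 0 0 0 0 0.75; 0 0 0 0 0 0 0.75; 0 0 0 0 0 0 0.75; 0 0 0 0 0 0 0.75")

```text
time: 18.13
ee_pos: [0.5251, -0.0487, 0.1709]
eef_rot: [-0.0, 0.965, 0.129, 0.228]
wrist_force: [-0.2, 0.5, 0.3]
grip_width: 0.751
grip_force: 0.0
```

Run:
```python
from h import *
go((.53,-.05,.18),184.8,-35)
```

```text
t 18.1 ee [ 0.5251 -0.0487  0.1709] shift [ 0.024 -0.006  0.046] turn [-0.23  -0.149  0.004] F [-0.2  0.5  0.3] grip 0.751 q [ 1.04  0.52 -1.06  2.35  1.09  0.15  0.66]
```

Call:
jog_arm(steps="0.05 0 0.02 0 -0.04 0 0.75; 0.1 0 0.05 0 -0.08 0 0.75; 0.15 0 0.05 0 -0.12 0 0.75; 0.15 0 0.05 0 -0.16 0 0.75; 0.15 0 0.05 0 -0.2 0 0.75")

```text
time: 18.55
ee_pos: [0.5469, -0.0516, 0.1729]
eef_rot: [-0.014, 0.948, 0.123, 0.293]
wrist_force: [-0.5, -0.0, -1.2]
grip_width: 0.747
grip_force: 0.0
```

Run:
```python
from h import *
go((.53,-.05,.18),184.8,-35)
```

```text
t 18.6 ee [ 0.5469 -0.0516  0.1729] shift [-0.085  0.008  0.036] turn [-0.216 -0.019 -0.016] F [-0.5 -0.  -1.2] grip 0.747 q [ 1.12  0.63 -1.2   2.39  2.01  0.27 -0.18]
```

Call:
jog_arm(steps="0 0 0 -0.05 -0.02 0 0.75; 0 0 0 -0.1 -0.02 0 0.75; 0 0 0 -0.15 -0.02 -0.01 0.75; 0 0 0 -0.2 -0.02 -0.02 0.75; 0 0 0 -0.215 -0.02 -0.02 0.75")

```text
time: 18.97
ee_pos: [0.5453, -0.0494, 0.1723]
eef_rot: [-0.039, 0.953, 0.013, 0.299]
wrist_force: [0.0, -0.2, 0.3]
grip_width: 0.755
grip_force: 0.0
```

Run:
```python
from h import *
go((.53,-.05,.10),184.8,-35)
```

```text
t 19.0 ee [ 0.5453 -0.0494  0.1723] shift [-0.077 -0.003 -0.362] turn [-0.    -0.002  0.001] F [ 0.  -0.2  0.3] grip 0.755 q [ 0.94  0.56 -1.17  2.44  2.    0.51 -0.23]
```

Run:
```python
from h import *
c=grab("side"); s=r.get_state(); z=Ro.from_quat(s["eef_rot"]).as_matrix()[:,2]; print(z)
a=s["ee_pos"]-.042*z; b=s["ee_pos"]+[0,0,.032]-.01*z
p=proj(c,[a,b]); print(p)
im=c["color"][110:210,280:400]; im=cv2.resize(im,None,fx=6,fy=6,interpolation=cv2.INTER_CUBIC)
for q,col in zip(p,((0,0,255),(0,255,0))): cv2.circle(im,tuple(int(x) for x in (q-[280,110])*6),5,col,1)
cv2.imwrite("pics/tilt.png",im)
```

```text
[ 0.56988764  0.04802862 -0.82031782]
[[344.54917992 183.39207974]
 [349.70481787 182.13830822]]
```

View pics/tilt.png

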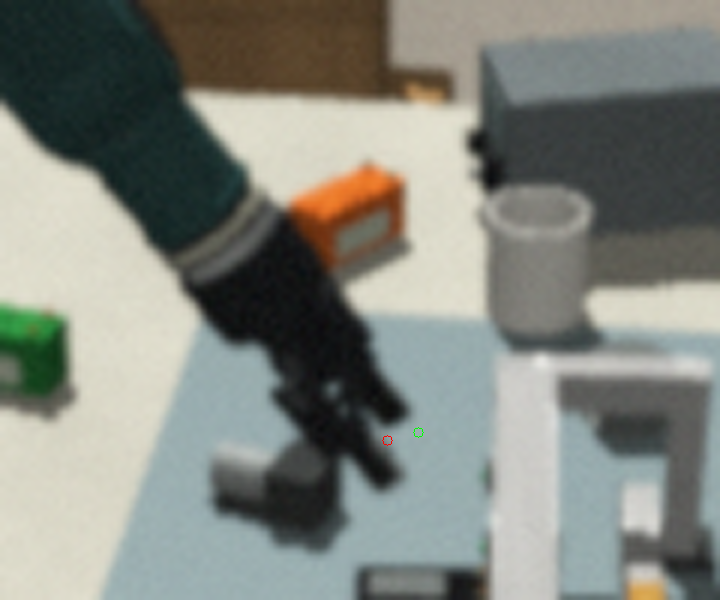

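The picture shows the tool tilted 35° toward the dock, with fingertips at (400,410) and (388,485). Their middle matches the red mark, so the reported TCP is about 31 mm too far along the tool axis. I'll go down onto the rear of the middle pack, tilted.

Call:
jog_arm(steps="-0.02 -0.03 -0.1 0 0 0 0.75; -0.02 -0.03 -0.2 0 0 0 0.75; -0.02 -0.03 -0.3 0 0 0 0.75; -0.02 -0.03 -0.4 0 0 0 0.75; -0.02 -0.03 -0.42 0 0 0 0.75")

```text
time: 19.43
ee_pos: [0.5395, -0.0579, 0.0839]
eef_rot: [-0.036, 0.954, 0.014, 0.296]
wrist_force: [0.5, 0.6, -1.0]
grip_width: 0.747
grip_force: 0.0
```

Run:
```python
from h import *
go((.5414,-.0553,-.0187),184.8,-35)
packs(grab("top"))
```

```text
t 19.4 ee [ 0.5395 -0.0579  0.0839] shift [ 0.009  0.013 -0.513] turn [-0.005 -0.009  0.006] F [ 0.5  0.6 -1. ] grip 0.747 q [ 0.88  0.83 -1.14  2.5   2.22  0.78 -0.36]
295 [228. 145.] [array([653.2, 326.7]), array([61.6, 61.6]), np.float64(21.6)]
328 [372. 172.] [array([ 555.2, -131.2]), array([98. , 44.1]), np.float64(4.8)]
302 [347. 173.] [array([558.9, -53.6]), array([74.8, 43. ]), np.float64(6.1)]
408 [323. 180.] [array([539.5,  23. ]), array([98.8, 43. ]), np.float64(5.7)]
178 [276. 213.] [array([432.4, 170. ]), array([49.5, 40.6]), np.float64(74.2)]
```

Call:
jog_arm(steps="0.06 0.015 -0.05 0 0 0 0.75; 0.06 0.015 -0.15 0 0 0 0.75; 0.06 0.015 -0.25 0 0 0 0.75; 0.06 0.015 -0.35 0 0 0 0.75; 0.06 0.015 -0.42 0 0 0 0.75")

```text
time: 19.9
ee_pos: [0.5537, -0.0552, 0.003]
eef_rot: [-0.037, 0.953, 0.012, 0.299]
wrist_force: [-0.2, -0.7, -0.8]
grip_width: 0.749
grip_force: 0.0
```

Run:
```python
from h import *
go((.5514,-.0545,-.0187),184.8,-35)
```

```text
t 19.9 ee [ 0.5537 -0.0552  0.003 ] shift [-0.011  0.003 -0.109] turn [-0.001 -0.003  0.006] F [-0.2 -0.7 -0.8] grip 0.749 q [ 0.81  1.06 -1.06  2.49  2.39  0.96 -0.39]
```

Call:
jog_arm(steps="0.01 0 -0.03 0 0 0 0.75; 0.015 0 -0.06 0 0 0 0.75; 0.02 0 -0.08 0 0 0 0.75; 0.02 0 -0.09 0 0 0 0.75; 0.02 0 -0.09 0 0 0 0.75")

```text
time: 20.32
ee_pos: [0.5635, -0.0517, -0.0071]
eef_rot: [-0.041, 0.95, 0.013, 0.308]
wrist_force: [-1.3, 0.7, 22.3]
grip_width: 0.752
grip_force: 0.1
```

Call:
jog_arm(steps="0 0 0 0 0 0 0.3; 0 0 0 0 0 0 0.3; 0 0 0 0 0 0 0.3; 0 0 0 0 0 0 0.3; 0 0 0 0 0 0 0.3", newtons=40)

```text
time: 20.73
ee_pos: [0.5627, -0.0529, -0.0083]
eef_rot: [-0.039, 0.951, 0.013, 0.306]
wrist_force: [-0.2, -0.1, 15.2]
grip_width: 0.501
grip_force: 36.6
```

Run:
```python
from h import *
go((.5514,-.0545,-.0187),184.8,-35)
packs(grab("top"))
```

```text
t 20.7 ee [ 0.5627 -0.0529 -0.0083] shift [-0.056 -0.008 -0.052] turn [-0.001  0.012  0.001] F [-0.2 -0.1 15.2] grip 0.501 q [ 0.8   1.1  -1.05  2.48  2.43  0.99 -0.39]
292 [228. 145.] [array([652.3, 326.4]), array([60.9, 61. ]), np.float64(20.4)]
774 [360. 175.] [array([554.1, -79.2]), array([ 99.1, 151.2]), np.float64(2.6)]
402 [323. 179.] [array([539.2,  22.7]), array([97.6, 43.4]), np.float64(6.1)]
178 [275. 213.] [array([431.5, 170.9]), array([49.1, 42.1]), np.float64(75.0)]
```

Run:
```python
from h import *
c=grab("side")
cv2.imwrite("pics/g3.png",cv2.resize(c["color"][140:250,290:430],None,fx=5.4,fy=5.4,interpolation=cv2.INTER_CUBIC))
s=r.get_state();z=Ro.from_quat(s["eef_rot"]).as_matrix()[:,2];print(s["ee_pos"]-.0375*z,s["ee_pos"]-.0565*z)
```

```text
[ 0.54087723 -0.054679    0.02214706] [ 0.52982679 -0.05560215  0.03757546]
```

View pics/g3.png

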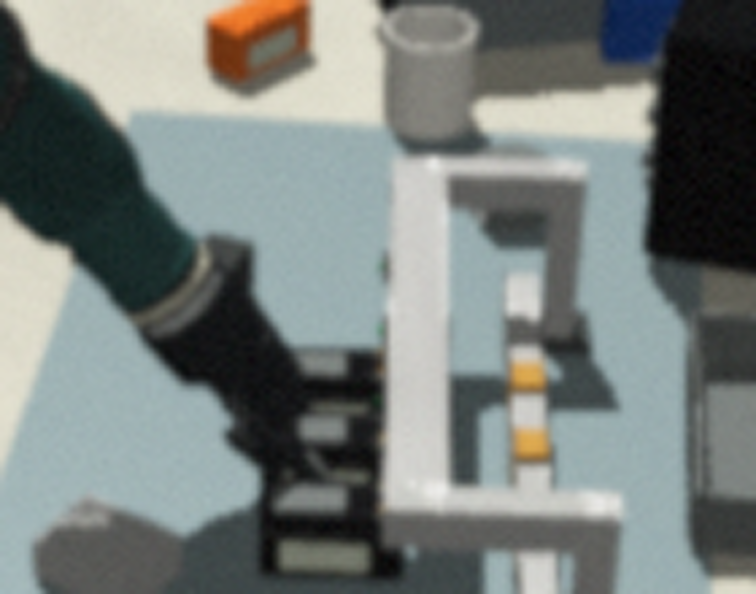

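The picture shows the fingers on the middle pack at about (310,455). The three packs lie flat and parallel, with the right pack at (320,530). I'll relieve the downward load before pushing.

Call:
jog_arm(steps="0 0 0.01 0 0 0 0.3; 0 0 0.02 0 0 0 0.3; 0 0 0.03 0 0 0 0.3; 0 0 0.03 0 0 0 0.3; 0 0 0.03 0 0 0 0.3")

```text
time: 21.25
ee_pos: [0.5567, -0.0548, -0.0081]
eef_rot: [-0.038, 0.953, 0.012, 0.299]
wrist_force: [-1.6, -0.5, 2.8]
grip_width: 0.496
grip_force: 40.2
```

Run:
```python
from h import *
go((*(dock(-.090,0)+.0565*np.array([.57,.048])),-.008),184.8,-35)
packs(grab("top"))
```

```text
t 21.2 ee [ 0.5567 -0.0548 -0.0081] shift [0.279 0.03  0.001] turn [-0.001 -0.002  0.004] F [-1.6 -0.5  2.8] grip 0.496 q [ 0.81  1.09 -1.05  2.48  2.41  0.98 -0.39]
294 [228. 145.] [array([652.8, 326.1]), array([61.1, 60.8]), np.float64(79.7)]
783 [360. 176.] [array([546.9, -79.8]), array([100.8, 151. ]), np.float64(6.8)]
406 [323. 180.] [array([539.3,  22.8]), array([99.1, 43.2]), np.float64(6.0)]
188 [275. 214.] [array([427.9, 171.4]), array([49.6, 49.6]), np.float64(71.6)]
```

Call:
jog_arm(steps="0.05 0.005 0 0 0 0 0.3; 0.11 0.01 0 0 0 0 0.3; 0.17 0.02 0 0 0 0 0.3; 0.23 0.025 0 0 0 0 0.3; 0.275 0.03 0 0 0 0 0.3")

```text
time: 21.72
ee_pos: [0.6104, -0.0481, -0.0088]
eef_rot: [-0.038, 0.954, 0.013, 0.298]
wrist_force: [-6.5, -0.5, 7.1]
grip_width: 0.495
grip_force: 41.0
```

Call:
jog_arm(steps="0 0 0 0 0 0 0.35; 0 0 0 0 0 0 0.45; 0 0 0 0 0 0 0.55; 0 0 0 0 0 0 0.7; 0 0 0 0 0 0 0.7")

```text
time: 22.13
ee_pos: [0.6121, -0.0485, -0.0083]
eef_rot: [-0.037, 0.953, 0.013, 0.299]
wrist_force: [0.1, 1.3, 0.7]
grip_width: 0.699
grip_force: 0.0
```

```bash
cat >> h.py <<'E'
def rear(c,y0):  # top-surface points of the pack near dock y0, in dock mm
    P=c["P"]; R=np.array([[np.cos(DY),np.sin(DY)],[-np.sin(DY),np.cos(DY)]])
    q=(P[...,:2]-D0)@R.T*1000
    m=(P[...,2]>.042)&(P[...,2]<.06)&(abs(q[...,1]-y0)<36)&(q[...,0]>-230)&(q[...,0]<0)&(c["color"].max(-1)<170)
    k,l,st,ce=cv2.connectedComponentsWithStats(m.astype(np.uint8)); i=1+st[1:,4].argmax(); s=q[l==i]
    xs,ys=s[:,0],s[:,1]; print("y0",y0,"n",len(s),"x",np.percentile(xs,[1,99]).round(1),"y",np.percentile(ys,[2,98]).round(1),"rect",[np.round(x,1) for x in cv2.minAreaRect(s.astype(np.float32))])
E
python3 - <<'E'
from h import *
go((*(dock(-.112,0)+.0565*np.array([.57,.048])),-.008),184.8,-35)
c=grab("top")
for y in(0,80,-80): rear(c,y)
E
```

```text
t 22.1 ee [ 0.6121 -0.0485 -0.0083] shift [-0.107 -0.011  0.001] turn [-0.002 -0.002  0.004] F [0.1 1.3 0.7] grip 0.699 q [ 0.77  1.07 -1.03  2.37  2.36  0.9  -0.33]
y0 0 n 110 x [-94.8 -68.2] y [-20.9  20.5] rect [array([-81.7,  -0.1]), array([42.1, 27.5]), np.float64(88.8)]
y0 80 n 392 x [-173.   -77.5] y [ 61.7 103.3] rect [array([-125.1,   82.1]), array([99.6, 43.7]), np.float64(1.3)]
y0 -80 n 284 x [-158.9  -73.8] y [-104.5  -62.1] rect [array([-116.5,  -82.8]), array([45.5, 87.6]), np.float64(89.7)]
```

Call:
jog_arm(steps="-0.04 -0.003 0 0 0 0 0.7; -0.085 -0.007 0 0 0 0 0.7; -0.085 -0.007 0 0 0 0 0.3; -0.085 -0.007 0 0 0 0 0.3; -0.085 -0.007 0 0 0 0 0.3")

```text
time: 22.6
ee_pos: [0.5924, -0.0498, -0.0094]
eef_rot: [-0.038, 0.954, 0.013, 0.297]
wrist_force: [-3.2, -0.8, 1.4]
grip_width: 0.502
grip_force: 42.8
```

Call:
jog_arm(steps="0.02 0.002 0 0 0 0 0.3; 0.04 0.004 0 0 0 0 0.3; 0.06 0.006 0 0 0 0 0.3; 0.07 0.007 0 0 0 0 0.3; 0.08 0.008 0 0 0 0 0.3")

```text
time: 23.02
ee_pos: [0.6111, -0.0487, -0.0093]
eef_rot: [-0.037, 0.954, 0.013, 0.298]
wrist_force: [-0.9, 0.7, -4.6]
grip_width: 0.495
grip_force: 42.1
```

Run:
```python
from h import *
go((*(dock(-.088,0)+.0565*np.array([.57,.048])),-.008),184.8,-35)
```

```text
t 23.0 ee [ 0.6111 -0.0487 -0.0093] shift [ 0.017 -0.     0.006] turn [-0.002 -0.004  0.006] F [-0.9  0.7 -4.6] grip 0.495 q [ 0.77  1.07 -1.03  2.37  2.36  0.9  -0.33]
```

Call:
jog_arm(steps="0.005 0 0 0 0 0 0.3; 0.01 0 0 0 0 0 0.3; 0.015 0.001 0 0 0 0 0.3; 0.02 0.001 0 0 0 0 0.3; 0.025 0.002 0 0 0 0 0.3")

```text
time: 23.43
ee_pos: [0.616, -0.0479, -0.0086]
eef_rot: [-0.037, 0.953, 0.013, 0.299]
wrist_force: [0.2, -0.2, -6.6]
grip_width: 0.499
grip_force: 41.9
```

Run:
```python
from h import *
go((*(dock(-.085,0)+.0565*np.array([.57,.048])),-.008),184.8,-35)
c=grab("side"); P=c["P"]; R=np.array([[np.cos(DY),np.sin(DY)],[-np.sin(DY),np.cos(DY)]])
q=(P[...,:2]-D0)@R.T*1000; z=P[...,2]*1000
# black pack top points seen through the gap between beam and strip
m=(abs(q[...,1])<25)&(q[...,0]>-60)&(q[...,0]<5)&(z>25)&(z<62)
for v in range(150,240):
    u=np.where(m[v])[0]
    if len(u): print(v,[(int(a),*q[v,a].astype(int).tolist(),int(z[v,a]),int(c["color"][v,a].max())) for a in u[::2]])
```

```text
t 23.4 ee [ 0.616  -0.0479 -0.0086] shift [ 0.007 -0.003  0.003] turn [-0.002 -0.003  0.005] F [ 0.2 -0.2 -6.6] grip 0.499 q [ 0.77  1.07 -1.03  2.36  2.35  0.89 -0.33]
216 [(380, -15, 14, 58, 131), (382, -8, 11, 61, 144)]
217 [(373, -41, 14, 53, 97), (375, -33, 18, 50, 37), (377, -26, 18, 50, 45), (379, -18, 14, 54, 95), (381, -11, 16, 52, 123), (383, -4, 14, 54, 103)]
218 [(373, -41, 5, 55, 100), (375, -33, 9, 52, 19), (377, -26, 10, 51, 27), (379, -19, 6, 55, 62), (381, -11, 7, 54, 92), (383, -4, 8, 54, 68)]
219 [(373, -41, 3, 52, 101), (375, -34, 2, 53, 17), (377, -26, 6, 50, 24), (379, -19, 5, 51, 38), (381, -11, 2, 53, 57), (383, -4, -2, 57, 53), (385, 4, 19, 41, 182)]
220 [(373, -41, -4, 53, 101), (375, -34, 0, 50, 18), (377, -26, 0, 51, 26), (379, -19, 0, 51, 36), (381, -11, 0, 51, 66), (383, -4, -1, 52, 53), (385, 4, 17, 38, 174)]
221 [(373, -41, -4, 49, 104), (375, -34, -8, 51, 13), (377, -26, -2, 47, 26), (379, -19, -6, 50, 53), (381, -12, -14, 57, 89), (383, -4, -9, 53, 61), (385, 4, 13, 36, 169)]
222 [(373, -41, -11, 49, 106), (375, -34, -14, 52, 11), (377, -27, -18, 55,
[... 451 characters left out ...]
 135)]
225 [(373, -41, -19, 41, 105), (375, -34, -19, 41, 16), (377, -26, -18, 41, 18), (379, -19, -21, 44, 15), (381, -11, -17, 41, 18), (383, -4, -18, 42, 31), (385, 3, -14, 39, 119)]
226 [(373, -41, -19, 36, 109), (375, -33, -21, 38, 25), (377, -26, -18, 36, 25), (379, -19, -22, 40, 19), (381, -11, -18, 37, 20), (383, -4, -24, 42, 33), (385, 3, -12, 32, 138)]
227 [(373, -41, -22, 34, 123), (375, -33, -18, 31, 54), (377, -26, -16, 30, 48), (379, -19, -21, 34, 21), (382, -7, -16, 31, 22), (384, 0, -23, 36, 79)]
228 [(373, -40, -20, 27, 148), (376, -29, -22, 30, 94), (379, -18, -22, 30, 35), (382, -7, -19, 28, 21), (384, 0, -19, 29, 71)]
229 [(374, -37, -24, 27, 146), (383, -3, -21, 25, 62)]
```

Call:
jog_arm(steps="0.005 0 -0.01 0 0 0 0.3; 0.01 0 -0.01 0 0 0 0.3; 0.015 0.001 -0.01 0 0 0 0.3; 0.02 0.001 -0.01 0 0 0 0.3; 0.02 0.002 -0.01 0 0 0 0.3")

```text
time: 23.9
ee_pos: [0.6184, -0.0469, -0.0093]
eef_rot: [-0.039, 0.953, 0.013, 0.299]
wrist_force: [-8.1, -3.1, 7.5]
grip_width: 0.499
grip_force: 43.7
```

Call:
jog_arm(steps="0.005 0 0 0 0 0 0.3; 0.01 0 0 0 0 0 0.3; 0.015 0 0 0 0 0 0.3; 0.015 0 0 0 0 0 0.3; 0.015 0 0 0 0 0 0.3")

```text
time: 24.32
ee_pos: [0.6183, -0.047, -0.0094]
eef_rot: [-0.039, 0.954, 0.013, 0.298]
wrist_force: [-17.1, -5.4, 14.5]
grip_width: 0.497
grip_force: 45.0
```

Call:
jog_arm(steps="0 0 0 0 0 0 0.35; 0 0 0 0 0 0 0.45; 0 0 0 0 0 0 0.55; 0 0 0 0 0 0 0.65; 0 0 0 0 0 0 0.7")

```text
time: 24.73
ee_pos: [0.6253, -0.0468, -0.0086]
eef_rot: [-0.038, 0.953, 0.013, 0.302]
wrist_force: [0.7, 0.6, 1.7]
grip_width: 0.696
grip_force: 0.0
```

```bash
cat >> h.py <<'E'
def front(y0):  # pack top seen from the side camera in front of the strip, dock mm
    c=grab("side"); v,u=np.mgrid[0:400,0:640]; uv=np.c_[u.ravel(),v.ravel()]
    w=onplane(c,uv,.052).reshape(400,640,3); R=np.array([[np.cos(DY),np.sin(DY)],[-np.sin(DY),np.cos(DY)]])
    q=(w[...,:2]-D0)@R.T*1000; g=c["color"].max(-1)
    for vv in range(400):
        uu=np.where((abs(q[vv,:,1]-y0)<30)&(q[vv,:,0]>-46)&(q[vv,:,0]<16))[0]
        if len(uu): print(vv,int(q[vv,uu[0],1]),list(zip(q[vv,uu,0].astype(int).tolist(),g[vv,uu].tolist())))
E
python3 - <<'E'
from h import *
go((*(dock(-.170,0)+.0565*np.array([.57,.048])),.03),184.8,-35)
front(0)
E
```

```text
t 24.7 ee [ 0.6253 -0.0468 -0.0086] shift [-0.463 -0.044  0.193] turn [-0.002  0.002  0.003] F [0.7 0.6 1.7] grip 0.696 q [ 0.76  1.08 -1.03  2.34  2.35  0.88 -0.32]
215 28 [(-44, 178), (-41, 107), (-37, 74), (-33, 71), (-29, 71), (-26, 74), (-22, 76), (-18, 82), (-14, 103)]
216 22 [(-44, 174), (-41, 101), (-37, 57), (-33, 58), (-29, 60), (-26, 62), (-22, 78), (-18, 100), (-14, 120), (-11, 139), (-7, 143), (-3, 132), (0, 144), (3, 193), (7, 206), (11, 206), (15, 207)]
217 15 [(-45, 176), (-41, 95), (-37, 44), (-33, 35), (-30, 39), (-26, 42), (-22, 56), (-18, 80), (-15, 101), (-11, 119), (-7, 122), (-3, 108), (0, 124), (3, 177), (7, 201), (11, 204), (14, 205)]
218 9 [(-45, 179), (-41, 100), (-37, 42), (-33, 24), (-30, 23), (-26, 30), (-22, 34), (-18, 47), (-15, 69), (-11, 88), (-7, 86), (-4, 76), (0, 92), (3, 156), (7, 199), (10, 207), (14, 207)]
219 3 [(-45, 177), (-41, 104), (-37, 49), (-34, 25), (-30, 16), (-26, 25), (-22, 29), (-19, 30), (-15, 44), (-11, 57), (-7, 56), (-4, 53), (0, 71), (3, 143), (6, 197), (10, 212), (14, 212)]
220 -2 [(-45, 181), (-41, 108), (-37, 50), (-34, 21)
[... 204 characters left out ...]
(-26, 21), (-23, 27), (-19, 39), (-15, 67), (-12, 86), (-8, 92), (-4, 81), (0, 69), (2, 134), (6, 203), (10, 220), (13, 221)]
222 -14 [(-45, 177), (-41, 105), (-38, 40), (-34, 14), (-30, 17), (-27, 25), (-23, 28), (-19, 37), (-15, 66), (-12, 89), (-8, 97), (-4, 86), (-1, 67), (2, 130), (6, 199), (9, 220), (13, 217)]
223 -20 [(-45, 181), (-41, 104), (-38, 36), (-34, 17), (-30, 13), (-27, 18), (-23, 23), (-19, 32), (-16, 49), (-12, 63), (-8, 65), (-5, 59), (-1, 55), (2, 118), (5, 190), (9, 208), (13, 209)]
224 -26 [(-45, 182), (-41, 105), (-38, 34), (-34, 13), (-30, 15), (-27, 14), (-23, 17), (-19, 20), (-16, 21), (-12, 29), (-8, 31), (-5, 30), (-1, 35), (2, 92), (5, 147), (9, 162), (13, 162)]
```

The middle pack is seated: 17 N of push back from the strip, and its front edge shows at about 0 mm dock x. I'll back out and take the left pack.

Call:
jog_arm(steps="-0.08 -0.007 0 0 0 0 0.7; -0.17 -0.014 0 0 0 0 0.7; -0.25 -0.02 0.02 0 0 0 0.7; -0.3 -0.025 0.1 0 0 0 0.7; -0.3 -0.025 0.2 0 0 0 0.7")

```text
time: 25.2
ee_pos: [0.5598, -0.052, 0.0277]
eef_rot: [-0.038, 0.954, 0.014, 0.296]
wrist_force: [0.1, -0.4, 0.1]
grip_width: 0.702
grip_force: 0.0
```

Run:
```python
from h import *
go((*(dock(-.141,.08)+.0565*np.array([.57,.048])),.07),184.8,-35)
c=grab("top")
for y in(0,80,-80): rear(c,y)
```

```text
t 25.2 ee [ 0.5598 -0.052   0.0277] shift [-0.024  0.392  0.211] turn [-0.004 -0.008  0.003] F [ 0.1 -0.4  0.1] grip 0.702 q [ 0.82  0.99 -1.08  2.47  2.32  0.9  -0.37]
y0 0 n 120 x [-95.9 -66.9] y [-20.2  20.8] rect [array([-81.4,   0.5]), array([29.1, 43.2]), np.float64(0.6)]
y0 80 n 385 x [-172.7  -77.7] y [ 61.6 101.7] rect [array([-124.4,   80.4]), array([98.4, 43.1]), np.float64(3.0)]
y0 -80 n 349 x [-169.7  -73.2] y [-99.6 -58.4] rect [array([-121.4,  -79. ]), array([43.3, 98.2]), np.float64(87.7)]
```

Call:
jog_arm(steps="-0.02 0.02 0.12 0 0 0 0.7; -0.02 0.1 0.2 0 0 0 0.7; -0.02 0.2 0.21 0 0 0 0.7; -0.02 0.3 0.21 0 0 0 0.7; -0.02 0.392 0.21 0 0 0 0.7")

```text
time: 25.67
ee_pos: [0.5605, 0.0272, 0.0727]
eef_rot: [-0.037, 0.953, 0.013, 0.301]
wrist_force: [0.9, 0.4, 0.2]
grip_width: 0.698
grip_force: 0.0
```

Call:
jog_arm(steps="0 0 -0.1 0 0 0 0.7; 0 0 -0.2 0 0 0 0.7; 0 0 -0.3 0 0 0 0.7; 0 0 -0.36 0 0 0 0.7; 0 0 -0.39 0 0 0 0.7")

```text
time: 26.08
ee_pos: [0.5594, 0.0265, -0.0083]
eef_rot: [-0.037, 0.954, 0.013, 0.299]
wrist_force: [0.2, 0.4, 0.4]
grip_width: 0.699
grip_force: 0.0
```

Run:
```python
from h import *
go((*(dock(-.141,.08)+.0565*np.array([.57,.048])),-.008),184.8,-35)
c=grab("top")
for y in(80,): rear(c,y)
```

```text
t 26.1 ee [ 0.5594  0.0265 -0.0083] shift [-0.022 -0.     0.002] turn [-0.003 -0.004  0.005] F [0.2 0.4 0.4] grip 0.699 q [ 0.6   1.1  -1.07  2.49  2.34  1.11 -0.53]
y0 80 n 280 x [-142.6  -76.2] y [ 60.5 102.5] rect [array([-110.2,   81.5]), array([70.9, 43.2]), np.float64(2.9)]
```

Call:
jog_arm(steps="0 0 0 0 0 0 0.3; 0 0 0 0 0 0 0.3; 0 0 0 0 0 0 0.3; 0 0 0 0 0 0 0.3; 0 0 0 0 0 0 0.3", newtons=40)

```text
time: 26.55
ee_pos: [0.5591, 0.0262, -0.0059]
eef_rot: [-0.038, 0.953, 0.013, 0.299]
wrist_force: [-1.0, 1.8, -1.4]
grip_width: 0.502
grip_force: 40.3
```

Call:
jog_arm(steps="0.05 0.004 0 0 0 0 0.3; 0.1 0.008 0 0 0 0 0.3; 0.15 0.012 0 0 0 0 0.3; 0.2 0.016 0 0 0 0 0.3; 0.24 0.02 0 0 0 0 0.3")

```text
time: 26.97
ee_pos: [0.6078, 0.03, -0.0059]
eef_rot: [-0.038, 0.953, 0.013, 0.299]
wrist_force: [-6.0, -1.7, 3.7]
grip_width: 0.501
grip_force: 40.0
```

Call:
jog_arm(steps="0 0 0 0 0 0 0.3; 0 0 0 0 0 0 0.4; 0 0 0 0 0 0 0.5; 0 0 0 0 0 0 0.6; 0 0 0 0 0 0 0.7")

```text
time: 27.38
ee_pos: [0.6065, 0.03, -0.0067]
eef_rot: [-0.038, 0.953, 0.013, 0.299]
wrist_force: [-0.8, 0.2, 0.6]
grip_width: 0.7
grip_force: 0.0
```

Run:
```python
from h import *
go((*(dock(-.115,.08)+.0565*np.array([.57,.048])),-.008),184.8,-35)
c=grab("top")
for y in(80,0): rear(c,y)
```

```text
t 27.4 ee [ 0.6065  0.03   -0.0067] shift [-0.128 -0.006 -0.007] turn [-0.002 -0.003  0.004] F [-0.8  0.2  0.6] grip 0.7 q [ 0.6   1.09 -1.06  2.39  2.3   1.02 -0.45]
y0 80 n 104 x [-92.7 -65.4] y [58.1 98.9] rect [array([-80.1,  77.7]), array([44.1, 27.3]), np.float64(86.2)]
y0 0 n 116 x [-96.  -68.3] y [-20.  21.] rect [array([-81.9,   1.4]), array([43.8, 29.4]), np.float64(86.4)]
```

Call:
jog_arm(steps="-0.05 -0.002 0 0 0 0 0.7; -0.1 -0.003 0 0 0 0 0.7; -0.128 -0.004 0 0 0 0 0.7; -0.128 -0.004 0 0 0 0 0.3; -0.128 -0.004 0 0 0 0 0.3")

```text
time: 27.85
ee_pos: [0.5796, 0.0288, -0.0069]
eef_rot: [-0.038, 0.954, 0.013, 0.298]
wrist_force: [-4.7, -0.7, 2.8]
grip_width: 0.499
grip_force: 42.6
```

Call:
jog_arm(steps="0 0 0 0 0 0 0.3; 0 0 0 0 0 0 0.3; 0.02 0.002 0 0 0 0 0.3; 0.05 0.005 0 0 0 0 0.3; 0.08 0.008 0 0 0 0 0.3")

```text
time: 28.27
ee_pos: [0.597, 0.031, -0.0068]
eef_rot: [-0.038, 0.954, 0.013, 0.298]
wrist_force: [-2.1, -0.8, -0.8]
grip_width: 0.502
grip_force: 42.3
```

Call:
jog_arm(steps="0.02 0.002 0 0 0 0 0.3; 0.04 0.003 0 0 0 0 0.3; 0.05 0.004 0 0 0 0 0.3; 0.06 0.005 0 0 0 0 0.3; 0.065 0.005 0 0 0 0 0.3")

```text
time: 28.68
ee_pos: [0.6075, 0.0313, -0.0069]
eef_rot: [-0.038, 0.954, 0.012, 0.297]
wrist_force: [-11.1, -2.6, 7.8]
grip_width: 0.496
grip_force: 43.8
```

Run:
```python
from h import *
go((*(dock(-.085,.08)+.0565*np.array([.57,.048])),-.008),184.8,-35)
front(80)
```

```text
t 28.7 ee [ 0.6075  0.0313 -0.0069] shift [ 0.017 -0.    -0.005] turn [-0.001 -0.006  0.004] F [-11.1  -2.6   7.8] grip 0.496 q [ 0.59  1.08 -1.06  2.38  2.29  1.02 -0.45]
203 107 [(-43, 185), (-39, 154), (-35, 161), (-31, 167), (-28, 170), (-24, 172), (-20, 173), (-16, 170), (-12, 169), (-8, 169), (-4, 154), (0, 125), (3, 105), (7, 113), (11, 117)]
204 100 [(-43, 178), (-39, 131), (-36, 122), (-32, 129), (-28, 139), (-24, 148), (-20, 144), (-16, 146), (-12, 151), (-8, 148), (-4, 140), (0, 117), (3, 133), (6, 167), (10, 174), (14, 173)]
205 93 [(-43, 175), (-40, 105), (-36, 73), (-32, 78), (-28, 85), (-24, 90), (-20, 95), (-16, 101), (-12, 114), (-8, 120), (-5, 107), (-1, 93), (2, 137), (6, 190), (10, 202), (14, 201)]
206 87 [(-44, 171), (-40, 96), (-36, 46), (-32, 33), (-28, 35), (-24, 40), (-20, 43), (-16, 56), (-12, 76), (-9, 79), (-5, 71), (-1, 69), (2, 133), (6, 195), (10, 209), (14, 209)]
207 80 [(-44, 174), (-40, 96), (-36, 43), (-32, 24), (-28, 22), (-24, 21), (-20, 28), (-17, 36), (-13, 49), (-9, 59), (-5, 54), (-1, 63), (2, 129), (6, 199), (9, 213), (13, 215)]
208 73 [(-44, 173), (-40, 96), (-36, 40), (-32, 20), (-28, 18), (-24, 21), (-21, 29), (-17, 40), (-13, 65), (-9, 83), (-5, 77), (-1, 66), (2, 127), (5, 201), (9, 218), (13, 217)]
209 67 [(-44, 172), (-40, 95), (-36, 36), (-32, 16), (-28, 17), (-25, 21), (-21, 30), (-17, 47), (-13, 78), (-9, 94), (-5, 87), (-2, 65), (1, 122), (5, 197), (9, 217), (13, 218)]
210 60 [(-44, 170), (-40, 90), (-36, 28), (-32, 16), (-29, 17), (-25, 24), (-21, 25), (-17, 38), (-13, 64), (-9, 75), (-6, 65), (-2, 60), (1, 109), (5, 180), (9, 206), (13, 209)]
211 54 [(-44, 171), (-40, 86), (-36, 23), (-33, 14), (-29, 14), (-25, 19), (-21, 20), (-17, 25), (-13, 34), (-10, 40), (-6, 37), (-2, 41), (1, 87), (5, 146), (8, 169), (12, 173)]
212 50 [(8, 142), (12, 142)]
```

Call:
jog_arm(steps="0.005 0 0 0 0 0 0.3; 0.01 0.001 0 0 0 0 0.3; 0.015 0.001 0 0 0 0 0.3; 0.015 0.001 0 0 0 0 0.3; 0.015 0.001 0 0 0 0 0.3")

```text
time: 29.15
ee_pos: [0.6074, 0.0312, -0.007]
eef_rot: [-0.039, 0.954, 0.012, 0.296]
wrist_force: [-17.6, -4.8, 12.4]
grip_width: 0.492
grip_force: 44.7
```

Call:
jog_arm(steps="0 0 0 0 0 0 0.35; 0 0 0 0 0 0 0.45; 0 0 0 0 0 0 0.55; 0 0 0 0 0 0 0.65; 0 0 0 0 0 0 0.7")

```text
time: 29.57
ee_pos: [0.6154, 0.0323, -0.0056]
eef_rot: [-0.037, 0.953, 0.013, 0.301]
wrist_force: [-0.2, 0.1, 0.4]
grip_width: 0.697
grip_force: 0.0
```

Call:
jog_arm(steps="-0.08 -0.007 0 0 0 0 0.7; -0.17 -0.014 0 0 0 0 0.7; -0.23 -0.02 0.05 0 0 0 0.7; -0.24 -0.02 0.2 0 0 0 0.7; -0.24 -0.02 0.38 0 0 0 0.7")

```text
time: 29.98
ee_pos: [0.5641, 0.0285, 0.0678]
eef_rot: [-0.037, 0.954, 0.014, 0.297]
wrist_force: [1.1, -0.9, -0.2]
grip_width: 0.702
grip_force: 0.0
```

Run:
```python
from h import *
go((*(dock(-.141,-.08)+.0565*np.array([.57,.048])),.07),184.8,-35)
c=grab("top")
for y in(0,80,-80): rear(c,y)
```

```text
t 30.0 ee [0.5641 0.0285 0.0678] shift [ 0.022 -0.807  0.011] turn [-0.004 -0.008  0.004] F [ 1.1 -0.9 -0.2] grip 0.702 q [ 0.65  0.91 -1.16  2.47  2.15  0.95 -0.46]
y0 0 n 118 x [-94.9 -68.7] y [-20.  21.] rect [array([-81.8,   0.5]), array([42.1, 26.8]), np.float64(88.0)]
y0 80 n 123 x [-94.3 -66.6] y [ 58.7 100.3] rect [array([-81.3,  79.3]), array([41.3, 30.2]), np.float64(86.0)]
y0 -80 n 390 x [-165.3  -73.6] y [-100.   -57.7] rect [array([-120. ,  -78.8]), array([43.8, 95.2]), np.float64(88.9)]
```

Call:
jog_arm(steps="0 -0.18 0.02 0 0 0 0.7; 0.01 -0.36 0.02 0 0 0 0.7; 0.02 -0.54 0.02 0 0 0 0.7; 0.02 -0.7 0.01 0 0 0 0.7; 0.02 -0.807 0.01 0 0 0 0.7")

```text
time: 30.45
ee_pos: [0.5709, -0.1384, 0.0718]
eef_rot: [-0.035, 0.953, 0.011, 0.3]
wrist_force: [-0.1, 0.1, 0.3]
grip_width: 0.7
grip_force: 0.0
```

Call:
jog_arm(steps="0 0 -0.08 0 0 0 0.7; 0 0 -0.18 0 0 0 0.7; 0 0 -0.28 0 0 0 0.7; 0 0 -0.35 0 0 0 0.7; 0 0 -0.38 0 0 0 0.7")

```text
time: 30.87
ee_pos: [0.5702, -0.1339, -0.0063]
eef_rot: [-0.037, 0.953, 0.013, 0.299]
wrist_force: [-0.8, -0.3, -0.3]
grip_width: 0.704
grip_force: 0.0
```

Run:
```python
from h import *
go((*(dock(-.141,-.08)+.0565*np.array([.57,.048])),-.008),184.8,-35)
c=grab("top"); rear(c,-80)
```

```text
t 30.9 ee [ 0.5702 -0.1339 -0.0063] shift [-0.009  0.005 -0.009] turn [-0.003 -0.003  0.006] F [-0.8 -0.3 -0.3] grip 0.704 q [ 0.99  1.06 -1.02  2.41  2.43  0.79 -0.22]
y0 -80 n 296 x [-144.8  -73.4] y [-100.   -58.4] rect [array([-110. ,  -79.3]), array([43.5, 73.6]), np.float64(88.3)]
```

Call:
jog_arm(steps="0 0.005 0 0 0 0 0.3; 0 0.005 0 0 0 0 0.3; 0 0.005 0 0 0 0 0.3; 0 0.005 0 0 0 0 0.3; 0 0.005 0 0 0 0 0.3", newtons=40)

```text
time: 31.33
ee_pos: [0.5696, -0.1322, -0.0038]
eef_rot: [-0.038, 0.953, 0.013, 0.299]
wrist_force: [0.2, 1.6, -1.8]
grip_width: 0.501
grip_force: 41.1
```

Call:
jog_arm(steps="0.05 0.004 0 0 0 0 0.3; 0.1 0.008 0 0 0 0 0.3; 0.15 0.012 0 0 0 0 0.3; 0.2 0.016 0 0 0 0 0.3; 0.245 0.02 0 0 0 0 0.3")

```text
time: 31.75
ee_pos: [0.6191, -0.1284, -0.0038]
eef_rot: [-0.038, 0.953, 0.012, 0.299]
wrist_force: [-5.5, -0.7, 5.5]
grip_width: 0.496
grip_force: 40.3
```

Call:
jog_arm(steps="0 0 0 0 0 0 0.3; 0 0 0 0 0 0 0.4; 0 0 0 0 0 0 0.5; 0 0 0 0 0 0 0.6; 0 0 0 0 0 0 0.7")

```text
time: 32.17
ee_pos: [0.6179, -0.1283, -0.0046]
eef_rot: [-0.037, 0.953, 0.013, 0.299]
wrist_force: [-0.7, 0.6, 0.4]
grip_width: 0.696
grip_force: 0.0
```

Run:
```python
from h import *
go((*(dock(-.111,-.08)+.0565*np.array([.57,.048])),-.008),184.8,-35)
c=grab("top"); rear(c,-80); rear(c,0)
```

```text
t 32.2 ee [ 0.6179 -0.1283 -0.0046] shift [-0.098 -0.01  -0.017] turn [-0.002 -0.003  0.004] F [-0.7  0.6  0.4] grip 0.696 q [ 0.93  1.05 -1.01  2.31  2.37  0.74 -0.19]
y0 -80 n 103 x [-96.5 -68.9] y [-101.5  -59.5] rect [array([-82.7, -80.7]), array([28. , 42.9]), np.float64(0.7)]
y0 0 n 123 x [-95.2 -68.5] y [-20.1  21.2] rect [array([-81.9,   0.4]), array([41.9, 27.4]), np.float64(88.5)]
```

Lateral and yaw are good, so I'll regrip further back and push home.

Call:
jog_arm(steps="-0.05 -0.005 0 0 0 0 0.7; -0.09 -0.008 -0.01 0 0 0 0.7; -0.105 -0.009 -0.015 0 0 0 0.7; -0.105 -0.009 -0.015 0 0 0 0.3; -0.105 -0.009 -0.015 0 0 0 0.3")

```text
time: 32.63
ee_pos: [0.5962, -0.1304, -0.0079]
eef_rot: [-0.037, 0.954, 0.013, 0.298]
wrist_force: [-4.1, -0.6, 1.6]
grip_width: 0.497
grip_force: 41.6
```

Call:
jog_arm(steps="0 0 0 0 0 0 0.3; 0 0 0 0 0 0 0.3; 0.02 0.002 0 0 0 0 0.3; 0.05 0.005 0 0 0 0 0.3; 0.08 0.007 0 0 0 0 0.3")

```text
time: 33.05
ee_pos: [0.6131, -0.1286, -0.0079]
eef_rot: [-0.037, 0.954, 0.013, 0.298]
wrist_force: [-0.8, -0.5, -1.9]
grip_width: 0.498
grip_force: 41.3
```

Call:
jog_arm(steps="0.02 0.002 0 0 0 0 0.3; 0.03 0.003 0 0 0 0 0.3; 0.04 0.003 0 0 0 0 0.3; 0.045 0.004 0 0 0 0 0.3; 0.05 0.004 0 0 0 0 0.3")

```text
time: 33.47
ee_pos: [0.62, -0.1287, -0.0081]
eef_rot: [-0.037, 0.954, 0.012, 0.297]
wrist_force: [-16.4, -5.0, 13.4]
grip_width: 0.496
grip_force: 43.7
```

Run:
```python
from h import *
go((*(dock(-.085,-.08)+.0565*np.array([.57,.048])),-.008),184.8,-35)
front(-80)
```

```text
t 33.5 ee [ 0.62   -0.1287 -0.0081] shift [0.021 0.002 0.   ] turn [ 0.    -0.007  0.005] F [-16.4  -5.   13.4] grip 0.496 q [ 0.93  1.05 -1.    2.31  2.36  0.74 -0.18]
228 -50 [(-45, 196), (-42, 149), (-38, 113), (-35, 97)]
229 -56 [(-42, 174), (-38, 144), (-35, 139), (-31, 134), (-27, 131), (-24, 120), (-20, 95), (-17, 75), (-13, 73), (-9, 60), (-6, 59), (-2, 79), (0, 135), (4, 189), (8, 200), (11, 202), (15, 205)]
230 -62 [(-42, 198), (-38, 185), (-35, 179), (-31, 177), (-28, 173), (-24, 173), (-20, 165), (-17, 161), (-13, 151), (-10, 135), (-6, 130), (-2, 140), (0, 168), (4, 193), (7, 201), (11, 202), (15, 201)]
231 -67 [(-42, 207), (-39, 201), (-35, 201), (-31, 200), (-28, 202), (-24, 199), (-21, 198), (-17, 195), (-13, 191), (-10, 185), (-6, 182), (-3, 186), (0, 191), (4, 199), (7, 202), (11, 203), (14, 203)]
232 -73 [(-42, 207), (-39, 203), (-35, 202), (-31, 203), (-28, 204), (-24, 203), (-21, 203), (-17, 203), (-14, 201), (-10, 201), (-6, 200), (-3, 199), (0, 202), (3, 200), (7, 205), (10, 203), (14, 202)]
233 -79 [(-42, 199), (-39, 195), (-35, 197), (-32, 198), (-28, 198), (
[... 413 characters left out ...]
9), (-21, 137), (-18, 137), (-14, 139), (-11, 138), (-7, 137), (-3, 144), (0, 147), (3, 150), (6, 149), (10, 152), (13, 150)]
236 -96 [(-43, 101), (-39, 101), (-36, 100), (-32, 101), (-28, 105), (-25, 107), (-21, 105), (-18, 106), (-14, 106), (-11, 104), (-7, 104), (-4, 107), (0, 106), (2, 108), (6, 108), (9, 105), (13, 109)]
237 -101 [(-43, 95), (-39, 97), (-36, 93), (-32, 94), (-29, 96), (-25, 93), (-21, 97), (-18, 97), (-14, 96), (-11, 92), (-7, 97), (-4, 98), (0, 95), (2, 95), (6, 93), (9, 96), (13, 97)]
238 -107 [(-43, 91), (-39, 91), (-36, 96), (-32, 96), (-29, 94), (-25, 94), (-22, 93), (-18, 97), (-15, 96), (-11, 95), (-8, 95), (-4, 97), (-1, 96), (2, 97), (5, 95), (9, 96), (13, 95)]
```

Call:
jog_arm(steps="0 0 0 0 0 0 0.35; 0 0 0 0 0 0 0.45; 0 0 0 0 0 0 0.55; 0 0 0 0 0 0 0.65; 0 0 0 0 0 0 0.7")

```text
time: 33.93
ee_pos: [0.6251, -0.1278, -0.0065]
eef_rot: [-0.038, 0.953, 0.013, 0.3]
wrist_force: [-0.3, -0.0, -0.5]
grip_width: 0.697
grip_force: 0.0
```

Call:
jog_arm(steps="-0.08 -0.007 0 0 0 0 0.7; -0.17 -0.014 0 0 0 0 0.7; -0.25 -0.02 0.05 0 0 0 0.7; -0.29 -0.025 0.2 0 0 0 0.7; -0.29 -0.025 0.4 0 0 0 0.7")

```text
time: 34.35
ee_pos: [0.562, -0.1323, 0.0695]
eef_rot: [-0.036, 0.954, 0.015, 0.296]
wrist_force: [0.5, -1.3, -0.0]
grip_width: 0.7
grip_force: 0.0
```

Call:
jog_arm(steps="0 0 0.15 0 0 0 0.7; 0 -0.1 0.3 0 0 0 0.7; 0 -0.3 0.4 0 0 0 0.7; 0 -0.5 0.4 0 0 0 0.7; 0 -0.7 0.4 0 0 0 0.7")

```text
time: 34.77
ee_pos: [0.5674, -0.2754, 0.1564]
eef_rot: [-0.04, 0.953, 0.009, 0.302]
wrist_force: [3.3, 28.3, 5.3]
grip_width: 0.697
grip_force: 0.0
```

Call:
jog_arm(steps="0 -0.2 0 0 0 0 0.7; 0 -0.4 0 0 0 0 0.7; 0 -0.5 0 0 0 0 0.7; 0 -0.5 0 0 0 0 0.7; 0 -0.5 0 0 0 0 0.7")

```text
time: 35.18
ee_pos: [0.5696, -0.3554, 0.1529]
eef_rot: [-0.039, 0.953, 0.007, 0.3]
wrist_force: [1.0, -0.0, -0.6]
grip_width: 0.699
grip_force: 0.0
```

Run:
```python
from h import *
go((.5,-.3,.15),184.8,-35)
c=grab("top")
for y in(0,80,-80): rear(c,y)
packs(c)
s=grab("side"); a=cv2.resize(c["color"][100:240,205:475],None,fx=2.9,fy=2.9)[:, :783]; b=cv2.resize(s["color"][180:240,310:430],None,fx=3.2,fy=3.2)
o=np.zeros((600,790,3),np.uint8); o[:a.shape[0],:a.shape[1]]=a; o[408:600,:384]=b; cv2.imwrite("pics/end.png",o)
```

```text
t 35.2 ee [ 0.5696 -0.3554  0.1529] shift [-0.348  0.277 -0.015] turn [ 0.01  -0.001  0.004] F [ 1.  -0.  -0.6] grip 0.699 q [ 1.4   0.73 -1.03  2.11  1.21  0.23  1.18]
y0 0 n 121 x [-94.8 -68.1] y [-19.8  21.3] rect [array([-81.1,   0.2]), array([41.7, 28.1]), np.float64(87.9)]
y0 80 n 122 x [-94.6 -66.8] y [ 58.7 100. ] rect [array([-81. ,  79.2]), array([41.2, 28.2]), np.float64(85.8)]
y0 -80 n 121 x [-95.5 -68.4] y [-100.3  -59.5] rect [array([-82. , -80.1]), array([43.9, 27.6]), np.float64(89.9)]
294 [228. 145.] [array([653.7, 326.5]), array([60.8, 61.2]), np.float64(17.6)]
70 [370. 140.] [array([ 671.6, -126.6]), array([22.7, 41.6]), np.float64(3.2)]
78 [345. 142.] [array([664.9, -48.1]), array([23. , 51.2]), np.float64(13.6)]
72 [320. 143.] [array([657.9,  34.9]), array([22. , 41.3]), np.float64(0.2)]
121 [372. 163.] [array([ 595. , -130.8]), array([27.6, 43.9]), np.float64(4.7)]
124 [346. 165.] [array([589.1, -50.7]), array([28.1, 41.7]), np.float64(2.7)]
126 [321. 166.] [array([582.7,  28.1]), array([28.2, 41.3]), np.float64(0.6)]
177 [276. 213.] [array([433., 170.]), array([49.9, 39. ]), np.float64(73.8)]
```

View pics/end.png

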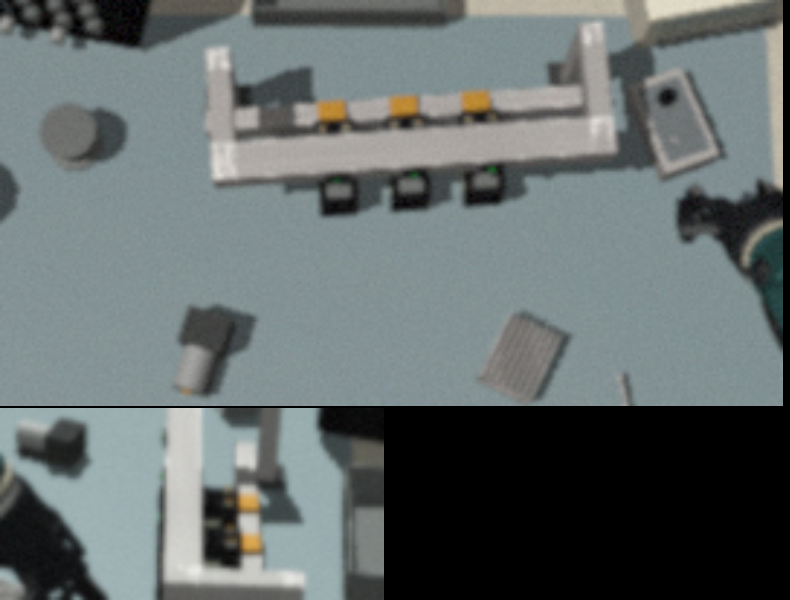

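The final picture shows three packs side by side under the beam at about (338,195), (410,188) and (484,184), with tabs against the brass contacts. The bystanders look unmoved. One last check of yaw and centring with averaged frames.

Run:
```python
from h import *
A=[grab("top") for _ in range(8)]; c=A[0]; P=np.mean([a["P"] for a in A],0)
col=np.mean([a["color"] for a in A],0).astype(np.float32)
R=np.array([[np.cos(DY),-np.sin(DY)],[np.sin(DY),np.cos(DY)]])
# resample the z=.052 plane on a 0.5 mm dock grid
x=np.arange(-115,30,.5); y=np.arange(-125,125,.5); X,Y=np.meshgrid(x,y,indexing='ij')
W=np.stack([X,Y],-1)/1000@R.T+D0
uv=proj(c,np.c_[W.reshape(-1,2),np.full(W.size//2,.052)]).astype(np.float32).reshape(*X.shape,2)
g=cv2.remap(col.max(-1),uv[...,0],uv[...,1],cv2.INTER_CUBIC)
for y0 in(80,0,-80):
    E=[]
    for lo,hi in((-93,-72),(-20,-5)):
        for xx in np.arange(lo,hi,1.):
            row=g[int((xx+115)*2)]; k=(abs(y-y0)<34); d=cv2.GaussianBlur(row[k][None],(1,1),0)[0]; yy=y[k]; gr=np.gradient(d)
            l=yy[yy<y0-12][gr[yy<y0-12].argmin()]; h=yy[yy>y0+12][gr[yy>y0+12].argmax()]; E.append((xx,l,h))
    E=np.array(E); ok=abs(E[:,2]-E[:,1]-43)<4; f=E[(E[:,0]<-50)]; b=E[E[:,0]>-50]
    k=abs(y-y0)<15; rearx=[x[:80][np.gradient(g[:80,j]).argmin()] for j in np.where(k)[0]]; sl=np.polyfit(y[k],rearx,1)
    print(y0,"rear mid",np.median((f[:,1]+f[:,2])/2),"w",np.median(f[:,2]-f[:,1]),"front mid",np.median((b[:,1]+b[:,2])/2),"w",np.median(b[:,2]-b[:,1]),"rear edge x",np.median(rearx),"slope",sl[0].round(3))
hsv=cv2.cvtColor(col.astype(np.uint8),cv2.COLOR_BGR2HSV); m=cv2.inRange(hsv,(12,110,90),(30,255,255)); k,l,st,ce=cv2.connectedComponentsWithStats(m)
for i in range(1,k):
    if st[i,4]>25 and 100<ce[i][1]<150 and 300<ce[i][0]<400: print("brass dock mm",((onplane(c,ce[i],.04)[0,:2]-D0)@R*1000).round(1))
q=(P[...,:2]-D0)@R*1000; m=(abs(P[...,2]-.04)<.006)&(abs(q[...,1])<170)&(q[...,0]>2)&(q[...,0]<24)
print("strip slope",np.polyfit(q[m][:,1],q[m][:,0],1).round(4))
m=(abs(P[...,2]-.15)<.006)&(abs(q[...,1])<180)&(q[...,0]<-40)&(q[...,0]>-100); print("beam slope",np.polyfit(q[m][:,1],q[m][:,0],1).round(4))
```

```text
80 rear mid 79.5 w 41.0 front mid 85.0 w 35.0 rear edge x -106.0 slope -0.047
0 rear mid 1.0 w 41.0 front mid -0.25 w 51.5 rear edge x -106.5 slope 0.068
-80 rear mid -80.0 w 44.0 front mid -75.0 w 37.0 rear edge x -106.5 slope 0.055
brass dock mm [15.6 -0.6]
brass dock mm [ 14.2 -80.3]
brass dock mm [16.5 79.6]
strip slope [2.30000e-03 1.33261e+01]
beam slope [ 8.10000e-03 -6.80218e+01]
```

Run:
```python
from h import *
A=[grab("top") for _ in range(10)]; P=np.median([a["P"] for a in A],0)
R=np.array([[np.cos(DY),-np.sin(DY)],[np.sin(DY),np.cos(DY)]]); q=(P[...,:2]-D0)@R*1000; z=P[...,2]
for y0 in(80,0,-80):
    o=[]
    for lo,hi in((-97,-70),(-30,-3)):
        m=(z>.045)&(z<.061)&(abs(q[...,1]-y0)<30)&(q[...,0]>lo)&(q[...,0]<hi)
        rows=[]
        for v in range(400):
            u=np.where(m[v])[0]
            if len(u)>8: rows.append((q[v,u,0].mean(),(q[v,u[0],1]+q[v,u[-1],1])/2,q[v,u[0],1]-q[v,u[-1],1]))
        o.append(np.array(rows)); 
    M=[np.median(a,0).round(1) for a in o]; print(y0,M[0],M[1],"yaw deg",np.degrees(np.arctan2(M[1][1]-M[0][1],M[1][0]-M[0][0])).round(2), len(o[0]),len(o[1]))
```

```text
80 [-82.3  79.3  40.8] [-8.1 78.3 38.1] yaw deg -0.77 8 3
0 [-82.1   0.5  40.8] [-9.3  0.2 38.1] yaw deg -0.24 8 4
-80 [-81.9 -80.1  37.8] [ -9.3 -82.   39.8] yaw deg -1.5 8 4
```

```bash
python3 -c "
from cell import r
print(r.get_state()['time'], r.hand_in())"
```

```text
the job is handed in; nothing more can be done
36.1833 None
```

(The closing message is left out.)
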